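# Slide the rod bin back into its crowded tray

## Robot

A 6-joint arm with a two-finger parallel gripper is mounted at the origin on the work surface. World frame = base frame: x ahead of the robot, y to its left, z up, the work surface at z = 0. Lengths are in m, angles in rad, forces in N, time in s.
With the tool pointing down it reaches from about 0.375 to 0.975 m from the base axis. Payload 3.8 kg.
Tool frame: the origin (TCP) lies midway between the tips of the shut fingers; the grasp point (between the pads) lies 19 mm behind it; z points along the fingers, y is the direction in which the jaws open and shut (so a half turn about z gives the same grasp; the last joint's range is limited). The gripper opens to 85 mm and grips with 20 to 120 N. Pads are 22 mm wide; open, the fingers measure 114 mm over their backs; the gripper's body (76 mm by 85 mm) begins 54 mm behind the grasp point. The pads swing forward as they close: fully open they stand 13 mm farther back than shut.
Start: joints at [-1.338, 0.264, 1.604, -0, 1.274, -0.037], TCP at [0.18, -0.651, 0.231] pointing down, gripper open.
Joint ranges: [-2.63, 2.63], [-0.94, 2.18], [0.31, 2.57], [-1.31, 4.45], [0, 2.66], [-2.55, 2.55]. Speed limits (rad/s): [2.57, 2.57, 3.14, 3.14, 3.14, 3.14].

## Interface

Orientations are given as a rotation vector (axis times angle).
In Python, from workcell import bot gives the robot as it stands.
- The arm moves only by the tool arm_command, never from a script. Its argument "targets" is text: rows parted by semicolons, each of 7 numbers parted by spaces: the shift along the tool's x, y, z in mm, then the turn, a rotation vector about the tool's x, y, z in degrees, then the opening, from 0 (shut) to 1 (fully open). A call has 1 to 10 rows; each row is the pose to reach, as a shift and turn from the pose commanded when the call began, along the tool's axes at that moment; what a row does not reach only later rows make up. A row lasts 1/12 s, in which the tool goes at most 41.7 mm and 7.16 degrees, less where a joint would pass 70% of its speed; a pose out of reach is approached as far as the arm can. A call with a gripper value outside its range is refused whole. The fingers move at their own pace and stop on an object; "newtons" is the grip in N (left out, the last holds). Time passes only in rows, so rows that repeat a pose let the fingers close. It gives the time, the measured TCP pose, the force and the opening at its end, in the units of the state.
- bot.read_state(): the state, without advancing time (a new reading comes with each control period).
- bot.read_camera(name): name is "side" or "top"; returns (picture, depth): 384x512x3 uint8, blue, green, red; 384x512 float32, m along the optical axis (not along the pixel's ray), 0 where there is no reading.
- bot.camera_params(name): a dict with "fov_y" (degrees; the focal length in pixels is half the picture's height over the tangent of half this angle, whatever the lens; pixels are square), "cx", "cy" (the principal point, pixels), "k1" (the pictures are not rectified: a ray, as slopes to the right and down, at radius r is drawn at 1 + k1 r^2 times it, then the intrinsics apply), "xyz" and "rotation" of the camera in the world. Camera axes: x right, y up, looking along -z (the intrinsics and any distortion apply to the point x, -y, -z); pixel columns grow to the right and rows downward; lengths in m; the calibration is good to about 2 mm. A picture is of the moment at which its call begins. camera_params takes no time and is no camera call.
- bot.finish_job(): hands the job in, once; it reports no verdict.
The state is a dict: "time": time; "q": joint angles; "joint_vel": joint speeds; "joint_torque": joint torques, N m; "tool_pos": TCP position; "tcp_rot": TCP orientation; "wrist_force": force on the tool from outside, world axes, zero at the start; "torque": the same for the moment, N m; "width": opening from 0.0 (shut) to 1.0 (fully open).
Only numpy, scipy, OpenCV 4.12 (cv2) and the standard library are available. Lean on these libraries where they do the work, as an engineer would, in place of code of your own. Each camera call takes 0.05 s, during which the arm holds its last target.

## Task

The narrow rod bin standing against the wide bin on the desk belongs in the open-fronted tray, in the middle of the row with two bins on either side of it. Before it goes in, nudge the bins in the tray apart to make room; slide the narrow bin clear of the wide one so that you can pick it up, set its end into the gap and push it in until it is fully home against the tray's back, with all five bins left standing flat in the tray. The tray, the wide bin and everything else on the desk must stay where they are.

Things in the scene. Friction and masses are not known exactly. Their poses are not given: they have to be found in the camera images.
- loose_bin: narrow open bin of orange plastic to put into the tray; stands on the desk, one long side touching the wide bin's -y side. 48 mm wide (y), 150 long (x), 46 high, walls 3; open on top, inside 42 x 144 mm, rods fixed on its floor up to 10 mm above its underside; 0.18 to 0.37 kg. Origin: centre of underside. White label on its -x end; either end may go in first.
- tray: desk tray, white floor 4 mm thick, clear 4 mm side and back walls up to z = 38, no front wall. Loose: 9 to 18 N against a wall shifts it; one bin in it slides under 1 to 3 N. Origin: on the desk under the middle of the inner floor (150 x 244 mm); x to the back wall (inner face x = +75, front edge -75), y to its left (side walls' inner faces +-122).
- tray_home (a point): point on the tray's floor, 4 mm above the tray's origin: a bin that is fully home has its origin at this x, its front end flush with the floor's front edge. Five bins fill 240 of the 244 mm of width.
- row_1: narrow orange bin in the tray, leftmost (largest y), same as loose_bin: 48 mm wide (y), 150 long (x), 46 high, walls 3; open on top, inside 42 x 144 mm, rods fixed on its floor up to 10 mm above its underside; 0.18 to 0.37 kg. Origin: centre of underside.
- row_2: narrow orange bin in the tray, second from the left, same size as row_1. The loose bin must end between row_2 and row_3.
- row_3: narrow orange bin in the tray, third from the left, same size as row_1
- row_4: narrow orange bin in the tray, rightmost (smallest y), same size as row_1
- wide_bin: bystander: wide orange bin, 90 mm wide (y), 150 mm long (x), 46 mm high, walls 3 mm, thick rods on its floor, 0.8 kg, loose on the desk. Origin: centre of the underside; x along its length.
- rod_holder: bystander: upright square holder 82 x 82 mm, 122 mm high, full of rods standing up to 183 mm above the desk, 0.8 kg. Origin: centre of the underside.
- card_box: bystander: low closed white and grey box 63 x 128 x 49 mm beyond the tray. Origin: centre of the underside.
Not all that is in view belongs to the job. What is shaped like the row_4 but red is not meant.

How it is judged:
By the outcome, as a careful person would: the job done as asked, in the order asked, and still so for the second after the job is handed in, with the robot touching nothing.
It also fails if it takes over 72 s, if anything falls off the work surface, if the arm or the gripper's body presses on something with over 40 N, if the wrist force passes 120 N, or if a joint passes its speed limit or range.

## Working session

There is one attempt and no reset: what is moved stays moved. The work goes in short steps, Python scripts to look and compute and a tool call to move; the robot and the scene stay as the last step left them, time stands still between calls to the robot, and variables do not carry over. Pictures are saved under pics/ and viewed, and the job is handed in when it is done.

Besides the shell and the picture viewer there is one more tool, called after "Request:" in YAML: its name, and indented under it one key for each argument. arm_command: Moves the arm, as the interface text tells. Its arguments: {"type":"object","properties":{"targets":{"type":"string"},"newtons":{"type":"number"}},"required":["targets"]}

```bash
ls; mkdir -p pics; cat > h.py <<'E'
import numpy as np, cv2
from workcell import bot
from scipy.spatial.transform import Rotation as R
def cam(n,f):
    im,d=bot.read_camera(n); cv2.imwrite(f'pics/{f}.png',im); np.savez(f'pics/{f}.npz',im=im,d=d); return im,d
def P(n):
    p=bot.camera_params(n); r=np.array(p['rotation'],float)
    M=r if r.shape==(3,3) else (R.from_rotvec(r).as_matrix() if r.size==3 else R.from_quat(r).as_matrix())
    return p,M,192/np.tan(np.radians(p['fov_y'])/2)
def ray(n,u,v):
    p,M,f=P(n); a=np.array([(u-p['cx'])/f,(v-p['cy'])/f]); s=a.copy()
    for _ in range(30): s=a/(1+p['k1']*(s@s))
    return M@np.array([s[0],-s[1],-1.]),np.array(p['xyz'])
def atz(n,u,v,z):
    d,o=ray(n,u,v); return o+d*(z-o[2])/d[2]
def atd(n,u,v,D):
    d,o=ray(n,u,v); return o+d*D
def proj(n,X):
    p,M,f=P(n); c=M.T@(np.array(X)-np.array(p['xyz'])); s=np.array([c[0],-c[1]])/-c[2]
    s=s*(1+p['k1']*(s@s)); return s*f+[p['cx'],p['cy']]
def st():
    s=bot.read_state(); print({k:np.round(s[k],4).tolist() for k in ('time','q','tool_pos','tcp_rot','wrist_force','width')}); return s
E
python3 - <<'E'
from h import *
for n in('top','side'):
    print(n,bot.camera_params(n)); cam(n,n+'0')
st()
E
```

```text
pics
top {'fov_y': 49.82681961122586, 'cx': 261.30064334709925, 'cy': 191.2615711848599, 'k1': -0.1325479249334905, 'xyz': array([0.47064887, 0.01069373, 0.99535253]), 'rotation': array([ 0.10390065, -0.07807788, -1.59283209])}
side {'fov_y': 55.513272389809046, 'cx': 256.5179966964787, 'cy': 193.772046526932, 'k1': -0.01894660349570561, 'xyz': array([0.25280346, 0.48167524, 0.67486748]), 'rotation': array([ 0.29377328, -0.8935909 , -2.31270522])}
{'time': 0.1, 'q': [-1.3379, 0.2647, 1.6053, 0.0, 1.2737, -0.0369], 'tool_pos': [0.1797, -0.6499, 0.23], 'tcp_rot': [-3.111, -0.4221, 0.0003], 'wrist_force': [-1.1358, 0.766, 0.367], 'width': 1.0006}
```

View pics/top0.png

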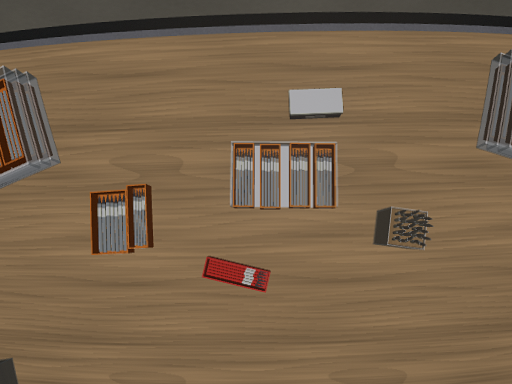

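View pics/side0.png

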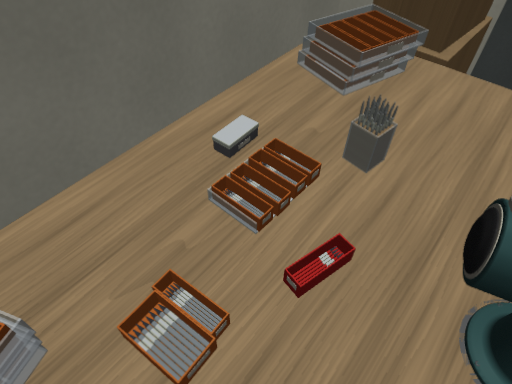

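The top view shows the tray with four bins at about (285,175), the wide and loose bins at about (110,220) and (140,216), the red decoy at (237,274), the rod holder at (405,228) and the card box at (316,102). I'll enlarge these areas next.

```bash
python3 - <<'E'
import cv2
im=cv2.imread('pics/top0.png')
cv2.imwrite('pics/c_tray.png',cv2.resize(im[130:220,220:350],None,fx=6,fy=6,interpolation=cv2.INTER_CUBIC))
cv2.imwrite('pics/c_bin.png',cv2.resize(im[175:265,80:170],None,fx=6.5,fy=6.5,interpolation=cv2.INTER_CUBIC))
E
```

```text
(no output)
```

View pics/c_tray.png

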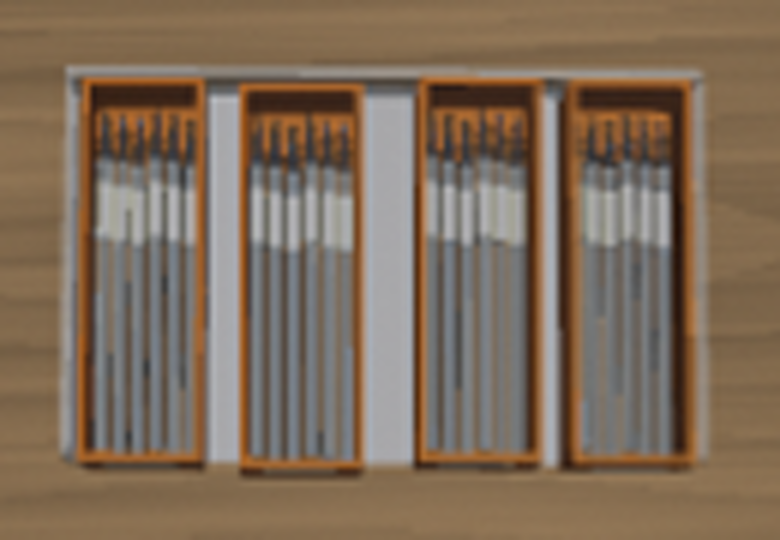

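View pics/c_bin.png

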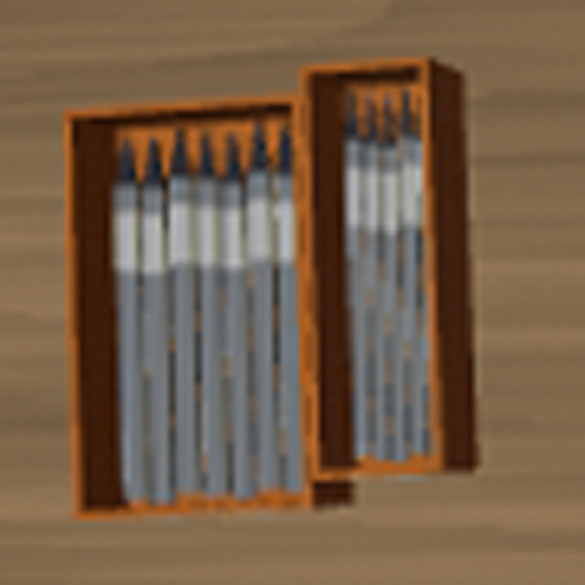

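```bash
cat > m.py <<'E'
from h import *
def rect(name,pts,s,off,z):
    Q=np.array([atz('top',off[0]+(x+.5)/s-.5,off[1]+(y+.5)/s-.5,z) for x,y in pts])[:,:2]
    TL,TR,BR,BL=Q
    c=Q.mean(0); L=((TL-BL)+(TR-BR))/2; W=((TL-TR)+(BL-BR))/2
    print(name,'c',np.round(c*1e3,1),'L %.1f W %.1f'%(np.hypot(*L)*1e3,np.hypot(*W)*1e3),'yawL %.2f yawW %.2f'%(np.degrees(np.arctan2(L[1],L[0])),np.degrees(np.arctan2(-W[0],W[1]))),'lefty %.1f righty %.1f'%(1e3*(TL+BL)[1]/2,1e3*(TR+BR)[1]/2), 'backx %.1f frontx %.1f'%(500*(TL+TR)[0],500*(BL+BR)[0]))
E
python3 - <<'E'
from m import *
o=(220,130)
rect('r1',[(82,79),(205,79),(203,464),(78,464)],6,o,.05)
rect('r2',[(241,86),(364,86),(360,470),(240,470)],6,o,.05)
rect('r3',[(418,79),(543,79),(540,465),(417,465)],6,o,.05)
rect('r4',[(566,82),(692,82),(694,465),(568,465)],6,o,.05)
rect('tray',[(67,67),(704,72),(708,463),(62,463)],6,o,.038)
o=(80,175)
rect('loose',[(303,70),(432,60),(442,470),(316,478)],6.5,o,.046)
rect('wide',[(66,113),(302,103),(312,508),(80,515)],6.5,o,.046)
for n in('top','side'):
  d=np.load(f'pics/{n}0.npz')['d']; print(n,(d==0).mean())
d=np.load('pics/top0.npz')['d']
for u,v in [(290,175),(258,175),(150,300),(235,180),(267,208),(136,190),(150,215)]: print(u,v,np.round(atd('top',u,v,d[v,u]),4))
E
```

```text
r1 c [620.6  65.9] L 150.5 W 48.0 yawL -1.44 yawW -1.50 lefty 89.9 righty 41.9 backx 695.8 frontx 545.4
r2 c [616.5   4.5] L 149.8 W 46.9 yawL -1.83 yawW -1.46 lefty 27.9 righty -19.0 backx 691.3 frontx 541.6
r3 c [617.1 -64.4] L 150.7 W 47.9 yawL -2.28 yawW -1.42 lefty -40.4 righty -88.3 backx 692.4 frontx 541.8
r4 c [ 615.1 -122.5] L 149.6 W 48.8 yawL -2.12 yawW -1.38 lefty -98.1 righty -146.9 backx 689.8 frontx 540.3
tray c [622.3 -28.6] L 156.0 W 251.2 yawL -1.78 yawW -1.67 lefty 96.9 righty -154.2 backx 700.2 frontx 544.3
loose c [530.5 317.3] L 147.6 W 47.4 yawL 2.07 yawW 2.84 lefty 341.0 righty 293.7 backx 604.2 frontx 456.7
wide c [517.1 386.2] L 146.5 W 88.8 yawL 2.50 yawW 1.07 lefty 430.6 righty 341.8 backx 590.2 frontx 443.9
top 0.004033406575520833
side 0.003992716471354167
290 175 [ 0.6167 -0.0423  0.0497]
258 175 [0.6255 0.0327 0.0059]
150 300 [0.3294 0.2997 0.0007]
235 180 [0.6121 0.0873 0.0235]
267 208 [0.5421 0.0128 0.0427]
136 190 [0.5961 0.3321 0.0089]
150 215 [0.4706 0.0107 0.9954]
```

```bash
cat > plan.py <<'E'
# tracks commanded pose; plan prints the final row (tool axes) toward a world target; done() records the row really sent
import sys,json,os
from h import *
F='cmd.json'
def get():
    d=json.load(open(F)); return np.array(d['p']),R.from_matrix(d['R'])
def put(p,r): json.dump({'p':list(p),'R':r.as_matrix().tolist()},open(F,'w'))
if not os.path.exists(F):
    put([0.18,-0.651,0.231],R.from_rotvec(bot.read_state()['tcp_rot']))
def Rt(yaw): return R.from_euler('z',yaw,degrees=True)*R.from_matrix(np.diag([1,-1,-1.]))
def plan(x,y,z,yaw):  # mm, deg
    p,r=get(); d=r.inv().apply(np.array([x,y,z])-p*1e3); w=np.degrees((r.inv()*Rt(yaw)).as_rotvec())
    print('row: ',np.round(d,1),np.round(w,2),'dist %.0f'%np.linalg.norm(d))
def done(*row):
    p,r=get(); row=np.array(row,float); put(p+r.apply(row[:3])/1e3,r*R.from_rotvec(np.radians(row[3:6])))
    p,r=get(); print('cmd',np.round(p*1e3,1),'yaw %.2f'%r.as_euler('xyz',degrees=True)[2], 'rot',np.round(r.as_rotvec(),3))
E
python3 - <<'E'
from plan import *
done(0,0,0,0,0,0)
plan(616,4,150,-1.7)
# tray front edge at floor height, holder, red, card
f=lambda x,y,z:print((x,y),np.round(atz('top',x,y,z)*1e3,1))
for x in (225,300,385,550): f(220+(x+.5)/6-.5,130+(463+.5)/6-.5,.004)
for q in [(390,208),(427,208),(426,248),(388,246)]: f(*q,.122)
for q in [(207,257),(270,272),(268,290),(204,275)]: f(*q,.046)
for q in [(289,90),(342,88),(343,112),(292,116)]: f(*q,.049)
E
```

```text
cmd [ 180. -651.  231.] yaw 15.45 rot [-3.111 -0.422  0.   ]
row:  [ 594.8 -515.    82.1] [-1.200e-01  1.000e-02  1.715e+01] dist 791
(257.0833333333333, 206.75) [548.6  36.6   4. ]
(269.5833333333333, 206.75) [547.9   6.6   4. ]
(283.75, 206.75) [547.  -27.5   4. ]
(311.25, 206.75) [545.4 -93.6   4. ]
(390, 208) [ 529.3 -249.9  122. ]
(427, 208) [ 527.  -331.5  122. ]
(426, 248) [ 441.7 -324.3  122. ]
(388, 246) [ 448.9 -241.4  122. ]
(207, 257) [432.7 152.7  46. ]
(270, 272) [395.9   9.5  46. ]
(268, 290) [355.4  15.   46. ]
(204, 275) [391.8 160.2  46. ]
(289, 90) [822.6 -46.9  49. ]
(342, 88) [ 825.1 -174.3   49. ]
(343, 112) [ 765.1 -173.3   49. ]
(292, 116) [757.8 -51.7  49. ]
```

Request:
arm_command:
  targets: "27 -24 0 0 0 1 0; 54 -48 0 0 0 2 0; 81 -72 0 0 0 3 0; 108 -96 0 0 0 4 0; 135 -120 0 0 0 5 0; 162 -144 0 0 0 6 0; 189 -168 0 0 0 7 0; 216 -192 0 0 0 8 0; 243 -216 0 0 0 9 0; 270 -240 0 0 0 10 0"
  newtons: 40

```text
time: 0.93
tool_pos: [0.3765, -0.3455, 0.2309]
tcp_rot: [-3.138, -0.148, 0.001]
wrist_force: [0.5, -0.2, 0.3]
width: -0.001
```

```bash
python3 - <<'E'
from plan import *
done(270,-240,0,0,0,10)
plan(616,4,120,-1.7);st()
E
```

```text
cmd [ 376.3 -347.7  231.5] yaw 5.45 rot [-3.136e+00 -1.490e-01  1.000e-03]
row:  [ 272.1 -327.1  112.1] [-0.12  0.02  7.15] dist 440
{'time': 0.9333, 'q': [-0.7912, -0.0482, 1.9487, 0.0001, 1.2417, 0.6855], 'tool_pos': [0.3765, -0.3455, 0.2309], 'tcp_rot': [-3.1376, -0.1477, 0.0006], 'wrist_force': [0.4953, -0.19, 0.2772], 'width': -0.0011}
```

Request:
arm_command:
  targets: "25 -30 0 0 0 1 0; 50 -60 0 0 0 2 0; 75 -90 0 0 0 3 0; 100 -120 0 0 0 4 0; 125 -150 10 0 0 5 0; 150 -180 20 0 0 6 0; 175 -210 30 0 0 7 0; 200 -240 40 0 0 7.2 0; 225 -270 55 0 0 7.2 0; 250 -300 70 0 0 7.2 0"

```text
time: 1.77
tool_pos: [0.5971, -0.0232, 0.1609]
tcp_rot: [3.141, -0.047, 0.001]
wrist_force: [-0.1, -1.1, -0.1]
width: 0.003
```

```bash
python3 - <<'E'
from plan import *
done(250,-300,70,0,0,7.2)
plan(616,4,70,-1.7);st()
cam('top','top1'); cam('side','side1')
im=cv2.imread('pics/side1.png'); cv2.imwrite('pics/s1.png',cv2.resize(im[110:260,180:350],None,fx=4,fy=4,interpolation=cv2.INTER_CUBIC))
E
```

```text
cmd [596.6 -25.2 162.1] yaw -1.75 rot [-3.139e+00  4.800e-02  1.000e-03]
row:  [ 18.6 -29.6  92.1] [-0.12  0.03 -0.05] dist 99
{'time': 1.7667, 'q': [-0.0805, 0.1722, 1.8489, -0.0001, 1.1201, 1.5204], 'tool_pos': [0.5971, -0.0232, 0.1609], 'tcp_rot': [3.1411, -0.0472, 0.0007], 'wrist_force': [-0.1311, -1.0691, -0.054], 'width': 0.0028}
```

View pics/s1.png

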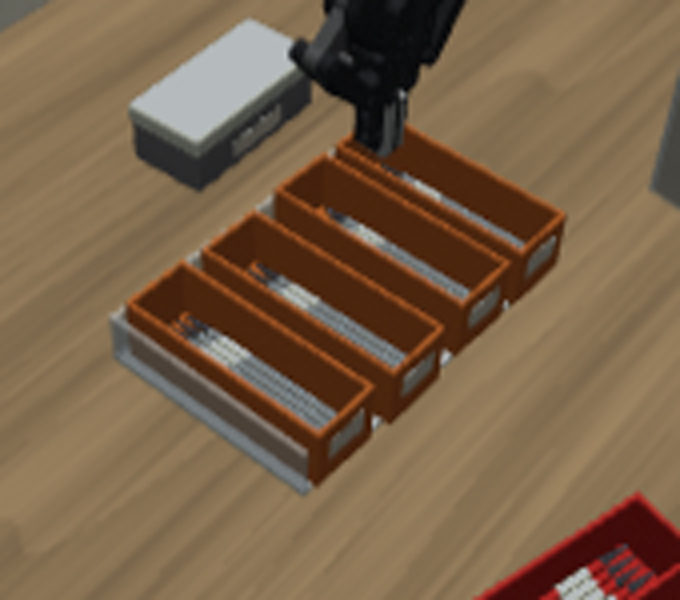

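Request:
arm_command:
  targets: "9 -15 23 0 0 0 0; 19 -30 46 0 0 0 0; 19 -30 69 0 0 0 0; 19 -30 92 0 0 0 0; 19 -30 105 0 0 0 0; 19 -30 118 0 0 0 0; 19 -30 130 0 0 0 0; 19 -30 138 0 0 0 0; 19 -30 142 0 0 0 0; 19 -30 142 0 0 0 0"

```text
time: 2.7
tool_pos: [0.6158, 0.004, 0.0188]
tcp_rot: [-3.141, 0.048, 0.002]
wrist_force: [-0.3, 0.2, -0.2]
width: -0.001
```

```bash
python3 - <<'E'
from plan import *
done(19,-30,142,0,0,0)
st()
cam('top','top2'); 
im=cv2.imread('pics/top2.png'); cv2.imwrite('pics/t2.png',cv2.resize(im[130:220,220:350],None,fx=6,fy=6,interpolation=cv2.INTER_CUBIC))
E
```

```text
cmd [616.4   4.5  20.1] yaw -1.75 rot [-3.139e+00  4.800e-02  1.000e-03]
{'time': 2.7, 'q': [-0.0339, 0.3632, 1.9031, -0.0, 0.8763, 1.5676], 'tool_pos': [0.6158, 0.004, 0.0188], 'tcp_rot': [-3.1412, 0.0483, 0.0016], 'wrist_force': [-0.2504, 0.1906, -0.1997], 'width': -0.0014}
```

View pics/t2.png

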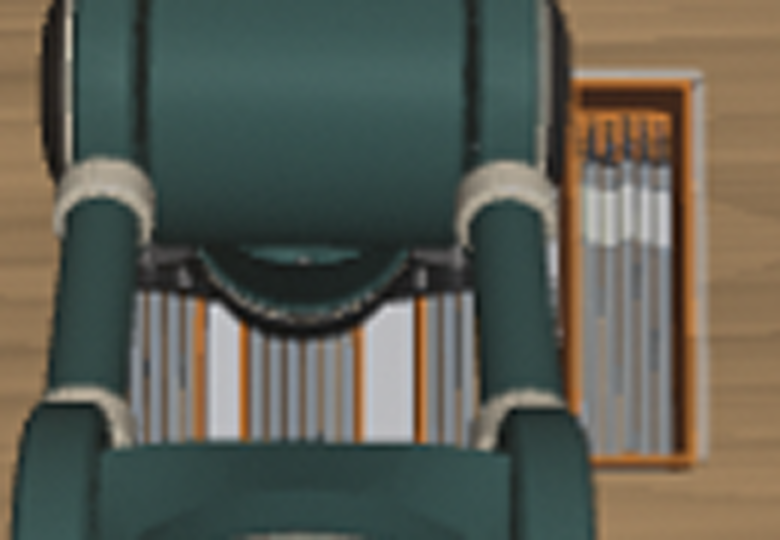

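Request:
arm_command:
  targets: "0 -2 0 0 0 0 0; 0 -4 0 0 0 0 0; 0 -5.5 0 0 0 0 0; 0 -7 0 0 0 0 0; 0 -8.5 0 0 0 0 0; 0 -10 0 0 0 0 0; 0 -11.5 0 0 0 0 0; 0 -13 0 0 0 0 0; 0 -14.5 0 0 0 0 0; 0 -16 0 0 0 0 0"

```text
time: 3.58
tool_pos: [0.6171, 0.0203, 0.0195]
tcp_rot: [3.141, -0.048, 0.001]
wrist_force: [2.1, -3.2, 2.7]
width: -0.002
```

Request:
arm_command:
  targets: "0 -1 0 0 0 0 0; 0 -2 0 0 0 0 0; 0 -3 0 0 0 0 0; 0 -4 0 0 0 0 0"

```text
time: 3.92
tool_pos: [0.6171, 0.0232, 0.0198]
tcp_rot: [3.139, -0.047, 0.001]
wrist_force: [-0.1, -7.3, 3.9]
width: -0.003
```

Request:
arm_command:
  targets: "0 -0.5 0 0 0 0 0; 0 -1 0 0 0 0 0; 0 -1 0 0 0 0 0"

```text
time: 4.17
tool_pos: [0.6171, 0.0241, 0.0199]
tcp_rot: [3.14, -0.047, 0.001]
wrist_force: [0.2, -7.5, 3.7]
width: -0.002
```

Request:
arm_command:
  targets: "0 -0.5 0 0 0 0 0; 0 -1 0 0 0 0 0; 0 -1 0 0 0 0 0"

```text
time: 4.42
tool_pos: [0.6172, 0.025, 0.0199]
tcp_rot: [3.139, -0.047, 0.001]
wrist_force: [-0.3, -6.7, 4.4]
width: -0.001
```

```bash
python3 - <<'E'
from plan import *
done(0,-22,0,0,0,0)
cam('side','side3')
a=cv2.imread('pics/side1.png');b=cv2.imread('pics/side3.png')
s=lambda im:cv2.resize(im[165:235,200:290],None,fx=6,fy=6,interpolation=cv2.INTER_CUBIC)[:, :]
cv2.imwrite('pics/s3.png',cv2.resize(np.hstack([s(a),s(b)]),None,fx=.74,fy=.74,interpolation=cv2.INTER_AREA))
E
```

```text
cmd [617.1  26.5  20.2] yaw -1.75 rot [-3.139e+00  4.800e-02  1.000e-03]
```

View pics/s3.png

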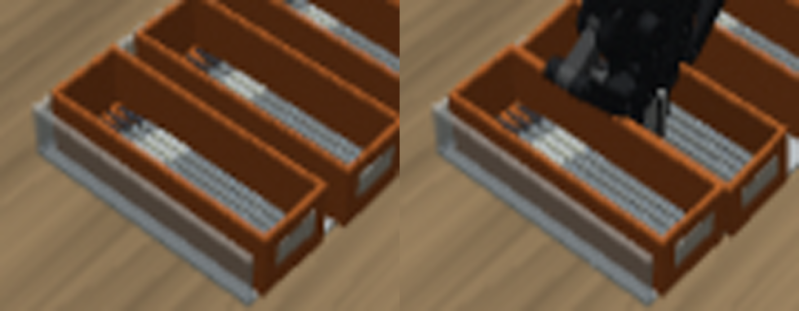

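```bash
cat > trk.py <<'E'
from h import *
def shift(fa,fb,u,v,h=7,z=None,n='side'):
    a=cv2.cvtColor(cv2.imread(f'pics/{fa}.png'),6);b=cv2.cvtColor(cv2.imread(f'pics/{fb}.png'),6)
    k=8; T=cv2.resize(a[v-h:v+h+1,u-h:u+h+1],None,fx=k,fy=k,interpolation=cv2.INTER_CUBIC)
    m=h+10; S=cv2.resize(b[v-m:v+m+1,u-m:u+m+1],None,fx=k,fy=k,interpolation=cv2.INTER_CUBIC)
    r=cv2.matchTemplate(S,T,cv2.TM_CCOEFF_NORMED); _,q,_,l=cv2.minMaxLoc(r)
    d=np.array(l)/k-10; s=''
    if z is not None: s=np.round(1e3*(atz(n,u+d[0],v+d[1],z)-atz(n,u,v,z))[:2],1)
    print((u,v),'shift px',d,'score %.2f'%q,'mm',s); return d
E
python3 - <<'E'
from trk import *
# crops: u=200+x/4.44, v=165+y/4.44
shift('side1','side3',209,191,6,.038)   # tray back-left
shift('side1','side3',257,231,5,.004)   # tray front-left
shift('side1','side3',212,186,5,.05)    # r1 back-left top
shift('side1','side3',272,207,5,.05)    # r1 front-right top
shift('side1','side3',266,218,6,.03)    # r1 label
shift('side1','side3',285,204,6,.03)    # r2 label
E
```

```text
(209, 191) shift px [-0.25  0.  ] score 0.98 mm [0.4 0.4]
(257, 231) shift px [0. 0.] score 1.00 mm [0. 0.]
(212, 186) shift px [-0.375  0.125] score 0.98 mm [0.4 0.9]
(272, 207) shift px [ 6.625 -5.5  ] score 0.62 mm [ -1.6 -22.5]
(266, 218) shift px [-0.125 -0.125] score 0.96 mm [ 0.4 -0.1]
(285, 204) shift px [-2.75   1.875] score 0.94 mm [1.5 8.7]
```

Request:
arm_command:
  targets: "0 -0.5 0 0 0 0 0; 0 -1 0 0 0 0 0; 0 -1 0 0 0 0 0"

```text
time: 4.72
tool_pos: [0.6172, 0.026, 0.02]
tcp_rot: [3.139, -0.047, 0.001]
wrist_force: [-0.8, -5.9, 5.0]
width: -0.003
```

Request:
arm_command:
  targets: "0 -0.5 0 0 0 0 0; 0 -1 0 0 0 0 0; 0 -1 0 0 0 0 0"

```text
time: 4.97
tool_pos: [0.6172, 0.027, 0.02]
tcp_rot: [3.139, -0.047, 0.001]
wrist_force: [-0.5, -6.5, 4.1]
width: 0.0
```

```bash
python3 - <<'E'
from plan import *
from trk import *
done(0,-2,0,0,0,0)
cam('side','side4');st()
for f in ('side4',):
 shift('side1',f,209,191,6,.038);shift('side1',f,257,231,5,.004)
 shift('side1',f,212,186,5,.05);shift('side1',f,266,218,6,.03);shift('side1',f,285,204,6,.03)
E
```

```text
cmd [617.2  28.5  20.2] yaw -1.75 rot [-3.139e+00  4.800e-02  1.000e-03]
{'time': 5.0167, 'q': [0.0044, 0.3641, 1.8992, -0.0023, 0.878, 1.6067], 'tool_pos': [0.6172, 0.027, 0.02], 'tcp_rot': [3.1395, -0.0471, 0.0004], 'wrist_force': [0.1898, -6.3717, 4.3204], 'width': 0.0008}
(209, 191) shift px [-0.375  0.   ] score 0.96 mm [0.7 0.6]
(257, 231) shift px [0. 0.] score 1.00 mm [0. 0.]
(212, 186) shift px [-0.5    0.125] score 0.96 mm [0.6 1. ]
(266, 218) shift px [-0.25  -0.125] score 0.96 mm [0.6 0.1]
(285, 204) shift px [-3.375  3.   ] score 0.96 mm [ 0.6 12.3]
```

```bash
python3 - <<'E'
import cv2
b=cv2.imread('pics/side4.png')
cv2.imwrite('pics/s4.png',cv2.resize(b[130:235,200:330],None,fx=6,fy=5.7,interpolation=cv2.INTER_CUBIC))
E
```

```text
(no output)
```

View pics/s4.png

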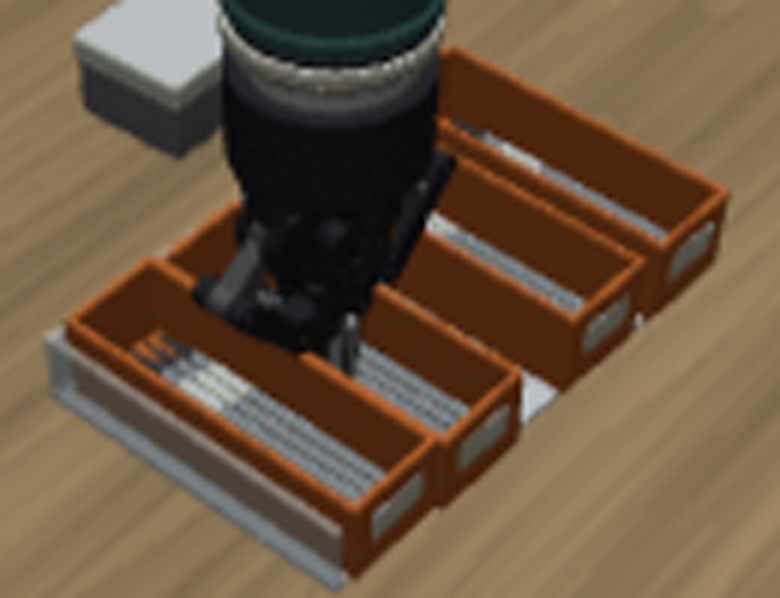

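Request:
arm_command:
  targets: "0 3 0 0 0 0 0; 0 3 -3 0 0 0 0; 0 3 -6 0 0 0 0; 0 3 -6 0 0 0 0"

```text
time: 5.35
tool_pos: [0.6163, 0.0256, 0.0254]
tcp_rot: [-3.141, 0.048, 0.002]
wrist_force: [0.3, -0.7, 0.2]
width: -0.002
```

Request:
arm_command:
  targets: "0 -1 0 0 0 0 0; 0 -2 0 0 0 0 0; 0 -3 0 0 0 0 0; 0 -3 0 0 0 0 0"

```text
time: 5.68
tool_pos: [0.6168, 0.028, 0.0254]
tcp_rot: [3.14, -0.047, -0.001]
wrist_force: [-1.4, -4.4, 1.9]
width: 0.002
```

Request:
arm_command:
  targets: "0 -0.5 0 0 0 0 0; 0 -1 0 0 0 0 0; 0 -1 0 0 0 0 0"

```text
time: 5.93
tool_pos: [0.6169, 0.029, 0.0254]
tcp_rot: [3.141, -0.047, -0.0]
wrist_force: [-1.9, -5.4, 1.6]
width: -0.0
```

Request:
arm_command:
  targets: "0 -0.5 0 0 0 0 0; 0 -1 0 0 0 0 0; 0 -1 0 0 0 0 0"

```text
time: 6.18
tool_pos: [0.6169, 0.0292, 0.0254]
tcp_rot: [3.14, -0.047, -0.0]
wrist_force: [-1.6, -7.5, 2.0]
width: -0.003
```

```bash
python3 - <<'E'
from plan import *
from trk import *
done(0,-2,-6,0,0,0)
f='side5'
cam('side',f);st()
shift('side1',f,209,191,6,.038);shift('side1',f,257,231,5,.004)
shift('side1',f,212,186,5,.05);shift('side1',f,266,218,6,.03);shift('side1',f,285,204,6,.03)
b=cv2.imread('pics/side5.png')
cv2.imwrite('pics/s5.png',cv2.resize(b[165:235,200:300],None,fx=7.5,fy=7.5,interpolation=cv2.INTER_CUBIC))
E
```

```text
cmd [617.2  30.5  26.2] yaw -1.75 rot [-3.139e+00  4.800e-02  1.000e-03]
{'time': 6.2333, 'q': [0.0079, 0.357, 1.8968, -0.0021, 0.8882, 1.6099], 'tool_pos': [0.6169, 0.0292, 0.0254], 'tcp_rot': [3.1396, -0.047, -0.0006], 'wrist_force': [-1.373, -7.4092, 1.5246], 'width': -0.002}
(209, 191) shift px [-0.5  0. ] score 0.92 mm [0.9 0.8]
(257, 231) shift px [-1.125  1.   ] score 0.96 mm [0.2 3.8]
(212, 186) shift px [-0.75  0.25] score 0.93 mm [0.8 1.7]
(266, 218) shift px [-1.25   0.875] score 0.96 mm [0.6 3.8]
(285, 204) shift px [-4.5    4.125] score 0.96 mm [ 0.6 16.7]
```

View pics/s5.png

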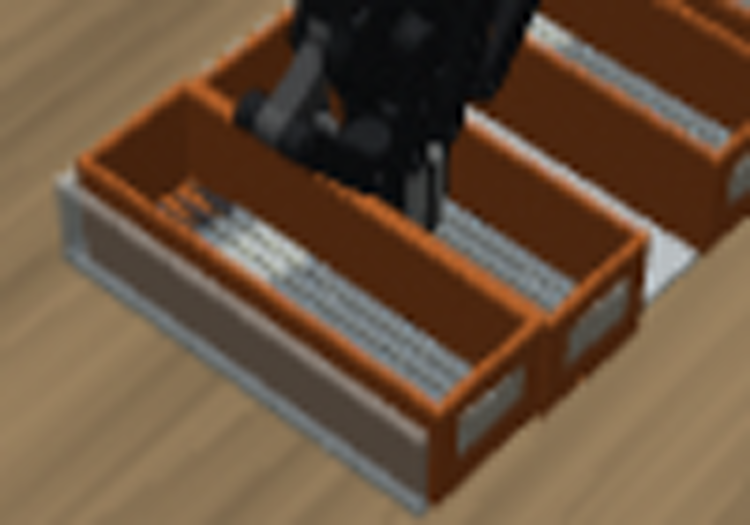

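Request:
arm_command:
  targets: "0 5 0 0 0 0 0; 0 5 -20 0 0 0 0; 0 5 -45 0 0 0 0; 0 35 -50 0 0 0 0; 0 65 -50 0 0 0 0; 0 94 -50 0 0 0 0; 0 95 -35 0 0 0 0; 0 95 -20 0 0 0 0; 0 95 0 0 0 0 0; 0 95 0 0 0 0 0"

```text
time: 7.07
tool_pos: [0.6109, -0.0638, 0.0214]
tcp_rot: [-3.139, 0.049, 0.01]
wrist_force: [-1.7, 0.5, -1.0]
width: 0.004
```

Request:
arm_command:
  targets: "0 2 0 0 0 0 0; 0 4 0 0 0 0 0; 0 5.5 0 0 0 0 0; 0 7 0 0 0 0 0; 0 8.5 0 0 0 0 0; 0 10 0 0 0 0 0; 0 11.5 0 0 0 0 0; 0 13 0 0 0 0 0; 0 14 0 0 0 0 0"

```text
time: 7.82
tool_pos: [0.6141, -0.0788, 0.0258]
tcp_rot: [3.141, -0.048, 0.001]
wrist_force: [1.2, 1.3, 0.5]
width: 0.001
```

```bash
python3 - <<'E'
from plan import *
done(0,109,0,0,0,0)
cam('side','side6'); cam('top','top6');
b=cv2.imread('pics/side6.png')
c=cv2.imread('pics/top6.png')
cv2.imwrite('pics/s6.png',cv2.resize(b[130:235,200:330],None,fx=5,fy=5,interpolation=cv2.INTER_CUBIC))
cv2.imwrite('pics/t6.png',cv2.resize(c[130:220,220:350],None,fx=6,fy=6,interpolation=cv2.INTER_CUBIC))
E
```

```text
cmd [613.9 -78.5  26. ] yaw -1.75 rot [-3.139e+00  4.800e-02  1.000e-03]
```

View pics/s6.png

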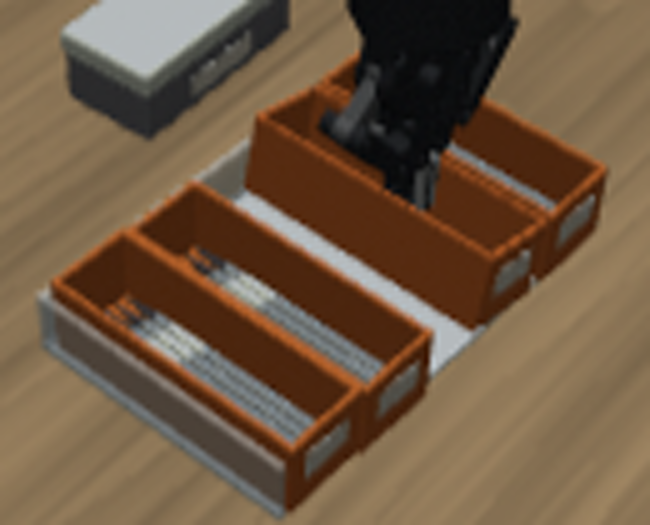

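View pics/t6.png

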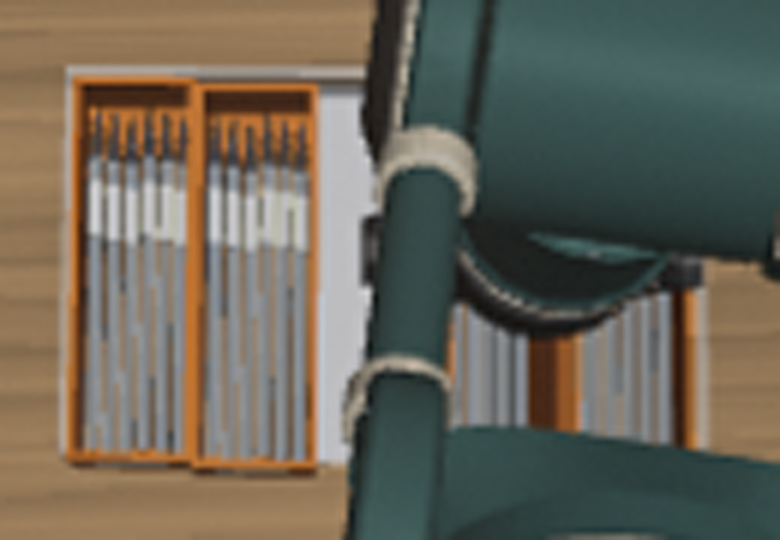

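Request:
arm_command:
  targets: "0 1 0 0 0 0 0; 0 2 0 0 0 0 0; 0 3 0 0 0 0 0; 0 4 0 0 0 0 0; 0 4 0 0 0 0 0"

```text
time: 8.33
tool_pos: [0.6135, -0.082, 0.0255]
tcp_rot: [-3.14, 0.048, 0.0]
wrist_force: [0.5, 4.9, 2.8]
width: -0.001
```

Request:
arm_command:
  targets: "0 0.5 0 0 0 0 0; 0 1 0 0 0 0 0; 0 1 0 0 0 0 0"

```text
time: 8.58
tool_pos: [0.6135, -0.0828, 0.0256]
tcp_rot: [-3.14, 0.048, 0.0]
wrist_force: [0.4, 5.8, 1.9]
width: -0.001
```

Request:
arm_command:
  targets: "0 0.5 0 0 0 0 0; 0 1 0 0 0 0 0; 0 1 0 0 0 0 0"

```text
time: 8.83
tool_pos: [0.6135, -0.0838, 0.0257]
tcp_rot: [-3.14, 0.048, 0.0]
wrist_force: [0.1, 5.4, 3.5]
width: -0.0
```

Request:
arm_command:
  targets: "0 0.5 0 0 0 0 0; 0 1 0 0 0 0 0; 0 1 0 0 0 0 0"

```text
time: 9.08
tool_pos: [0.6135, -0.0848, 0.0256]
tcp_rot: [-3.14, 0.048, 0.0]
wrist_force: [0.4, 5.8, 3.7]
width: -0.003
```

Request:
arm_command:
  targets: "0 0.5 0 0 0 0 0; 0 1 0 0 0 0 0; 0 1 0 0 0 0 0"

```text
time: 9.33
tool_pos: [0.6135, -0.0855, 0.0257]
tcp_rot: [-3.14, 0.048, 0.0]
wrist_force: [0.3, 7.4, 3.4]
width: 0.004
```

```bash
python3 - <<'E'
from plan import *
done(0,8,0,0,0,0)
plan(530,317,90,2.3)
E
```

```text
cmd [613.7 -86.5  25.9] yaw -1.75 rot [-3.139e+00  4.800e-02  1.000e-03]
row:  [ -95.9 -400.8  -63.2] [-0.12  0.03 -4.05] dist 417
```

Request:
arm_command:
  targets: "0 -5 0 0 0 0 0; 0 -5 -20 0 0 0 0; 0 -5 -45 0 0 0 0; -5 -20 -64 0 0 0 0; -15 -60 -64 0 0 0 0; -25 -100 -64 0 0 0 0; -35 -140 -64 0 0 -1 0; -45 -180 -64 0 0 -2 0; -55 -220 -64 0 0 -3 0; -65 -260 -64 0 0 -4 0"

```text
time: 10.17
tool_pos: [0.5553, 0.1761, 0.089]
tcp_rot: [3.14, 0.063, -0.001]
wrist_force: [1.3, 0.2, -0.5]
width: 0.005
```

```bash
python3 - <<'E'
from plan import *
done(-65,-260,-64,0,0,-4)
plan(530,317,90,2.3);plan(530,317,18,2.3)
cam('top','top7')
c=cv2.imread('pics/top7.png')
cv2.imwrite('pics/t7.png',cv2.resize(c[130:220,220:350],None,fx=6,fy=6,interpolation=cv2.INTER_CUBIC))
cv2.imwrite('pics/t7b.png',cv2.resize(c,None,fx=1.5,fy=1.5,interpolation=cv2.INTER_CUBIC))
E
```

```text
cmd [556.6 175.3  90.5] yaw 2.25 rot [-3.139e+00 -6.200e-02  1.000e-03]
row:  [ -21.  -142.7    0.8] [-0.12  0.02 -0.05] dist 144
row:  [ -21.  -142.5   72.8] [-0.12  0.02 -0.05] dist 161
```

View pics/t7.png

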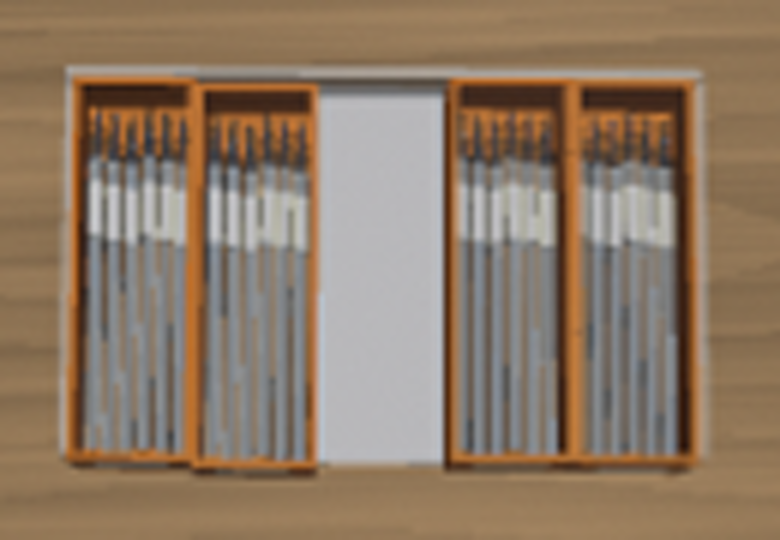

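```bash
python3 - <<'E'
from m import *
o=(220,130)
rect('r1',[(75,79),(193,79),(191,463),(69,463)],6,o,.05)
rect('r2',[(197,86),(319,86),(317,470),(193,470)],6,o,.05)
rect('r3',[(448,80),(574,80),(570,465),(446,465)],6,o,.05)
rect('r4',[(574,82),(695,80),(696,465),(571,465)],6,o,.05)
rect('gap',[(319,84),(448,84),(446,467),(317,467)],6,o,.05)
rect('tray',[(67,67),(704,72),(708,463),(62,463)],6,o,.038)
E
```

```text
r1 c [620.9  69.8] L 150.1 W 46.4 yawL -1.56 yawW -1.51 lefty 93.0 righty 46.5 backx 696.0 frontx 545.9
r2 c [616.9  21.7] L 149.9 W 47.5 yawL -1.78 yawW -1.47 lefty 45.4 righty -2.0 backx 691.8 frontx 542.0
r3 c [616.6 -75.9] L 150.3 W 48.3 yawL -2.51 yawW -1.41 lefty -51.8 righty -100.1 backx 691.7 frontx 541.5
r4 c [ 615.2 -124.1] L 150.0 W 47.7 yawL -2.58 yawW -0.90 lefty -100.3 righty -147.9 backx 690.2 frontx 540.3
gap c [616.7 -26.9] L 149.4 W 49.8 yawL -2.00 yawW -1.44 lefty -2.0 righty -51.8 backx 691.3 frontx 542.0
tray c [622.3 -28.6] L 156.0 W 251.2 yawL -1.78 yawW -1.67 lefty 96.9 righty -154.2 backx 700.2 frontx 544.3
```

View pics/t7b.png

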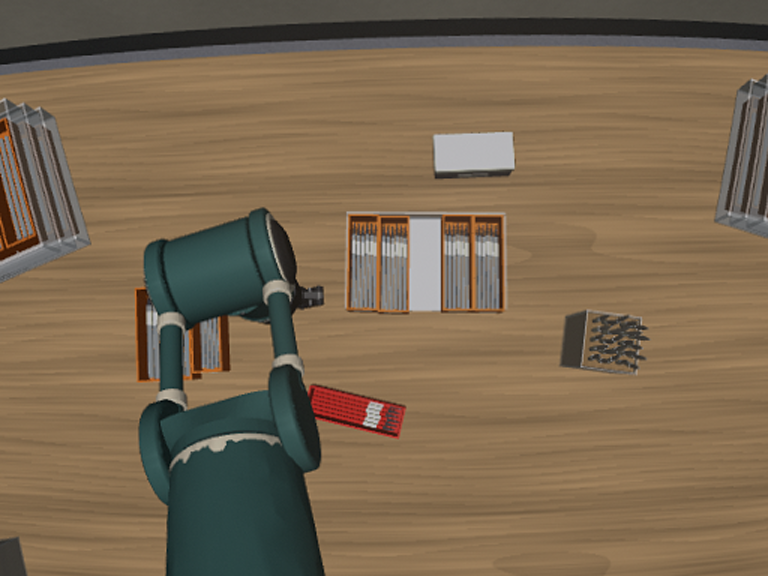

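Request:
arm_command:
  targets: "-5 -36 0 0 0 0 0; -10 -72 0 0 0 0 0; -15 -108 0 0 0 0 0; -21 -142 0 0 0 0 0; -21 -142 10 0 0 0 0; -21 -142 25 0 0 0 0; -21 -142 42 0 0 0 0; -21 -142 60 0 0 0 0; -21 -142 72 0 0 0 0; -21 -142 72 0 0 0 0"

```text
time: 11.05
tool_pos: [0.5272, 0.3139, 0.0136]
tcp_rot: [3.137, 0.062, -0.009]
wrist_force: [-0.3, 0.3, 0.4]
width: -0.003
```

```bash
python3 - <<'E'
from plan import *
done(-21,-142,72,0,0,0)
cam('side','side8'); 
b=cv2.imread('pics/side8.png')
cv2.imwrite('pics/s8.png',cv2.resize(b[230:384,80:270],None,fx=3.8,fy=3.8,interpolation=cv2.INTER_CUBIC))
E
```

```text
cmd [530.  316.5  18.8] yaw 2.25 rot [-3.139e+00 -6.200e-02  1.000e-03]
```

View pics/s8.png

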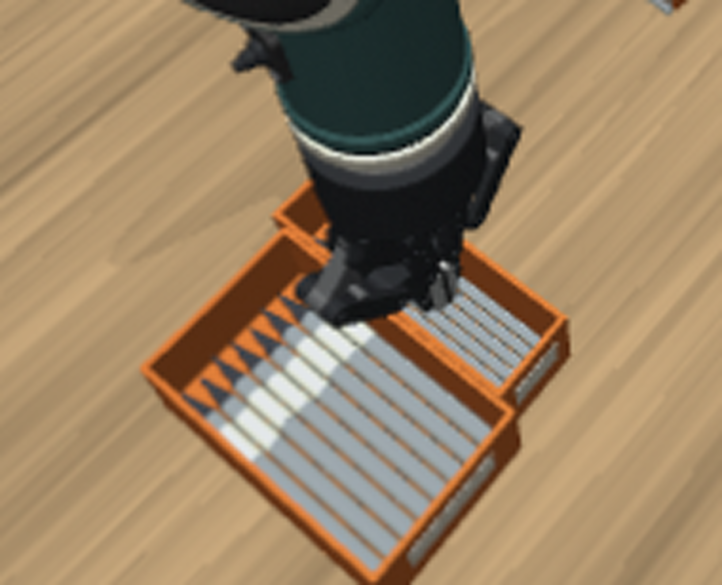

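Request:
arm_command:
  targets: "0 2 0 0 0 0 0; 0 5 0 0 0 0 0; 0 8 0 0 0 0 0; 0 12 0 0 0 0 0; 0 16 0 0 0 0 0; 0 20 0 0 0 0 0; 0 24 0 0 0 0 0; 0 28 0 0 0 0 0; 0 32 0 0 0 0 0; 0 36 0 0 0 0 0"

```text
time: 11.93
tool_pos: [0.5315, 0.2802, 0.0177]
tcp_rot: [-3.14, -0.062, -0.001]
wrist_force: [0.1, 2.5, 1.3]
width: -0.002
```

Request:
arm_command:
  targets: "0 4 0 0 0 0 0; 0 8 0 0 0 0 0; 0 12 0 0 0 0 0; 0 16 0 0 0 0 0; 0 20 0 0 0 0 0; 0 24 0 0 0 0 0; 0 28 0 0 0 0 0; 0 31 0 0 0 0 0; 0 33 0 0 0 0 0; 0 33 0 0 0 0 0"

```text
time: 12.77
tool_pos: [0.5328, 0.2469, 0.0177]
tcp_rot: [3.141, 0.061, 0.001]
wrist_force: [-0.1, 3.1, 5.1]
width: -0.001
```

```bash
python3 - <<'E'
from plan import *
done(0,69,0,0,0,0);st()
cam('side','side9'); cam('top','top9')
b=cv2.imread('pics/side9.png')
cv2.imwrite('pics/s9.png',cv2.resize(b[200:384,80:290],None,fx=3,fy=3,interpolation=cv2.INTER_CUBIC))
E
```

```text
cmd [532.8 247.5  18.7] yaw 2.25 rot [-3.139e+00 -6.200e-02  1.000e-03]
{'time': 12.7667, 'q': [0.3917, 0.3185, 1.9683, -0.0003, 0.8545, 1.9235], 'tool_pos': [0.5328, 0.2469, 0.0177], 'tcp_rot': [3.1409, 0.0615, 0.0006], 'wrist_force': [-0.0965, 3.1424, 5.0846], 'width': -0.0005}
```

View pics/s9.png

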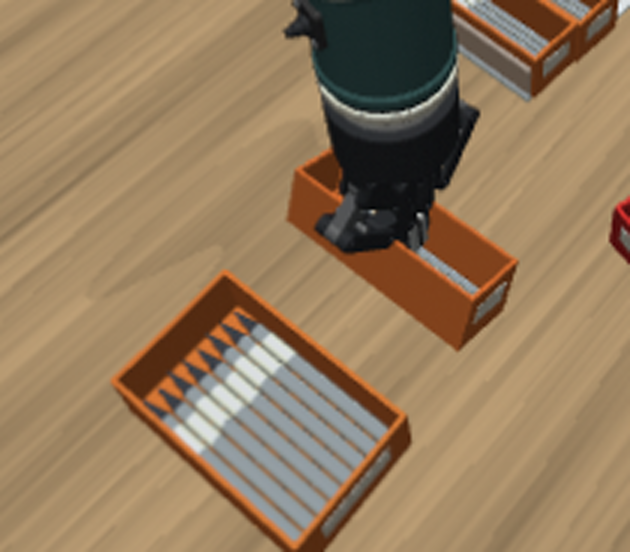

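```bash
python3 - <<'E'
from plan import *
for x,y in [(296,172),(461,308),(517,264),(335,150)]: print(np.round(1e3*atz('side',80+(x+.5)/3-.5,200+(y+.5)/3-.5,.046),1))
plan(505,254,85,2.3)
plan(505,254,10,2.3)
E
```

```text
[612.1 269.8  46. ]
[463.9 271.3  46. ]
[456.4 226.9  46. ]
[604.8 241.   46. ]
row:  [-27.5  -7.7 -66.3] [-0.12  0.02 -0.05] dist 72
row:  [-27.5  -7.5   8.7] [-0.12  0.02 -0.05] dist 30
```

```bash
python3 - <<'E'
import cv2
b=cv2.imread('pics/side9.png')
cv2.imwrite('pics/s9b.png',cv2.resize(b[240:322,170:260],None,fx=7,fy=7,interpolation=cv2.INTER_CUBIC))
E
```

```text
(no output)
```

View pics/s9b.png

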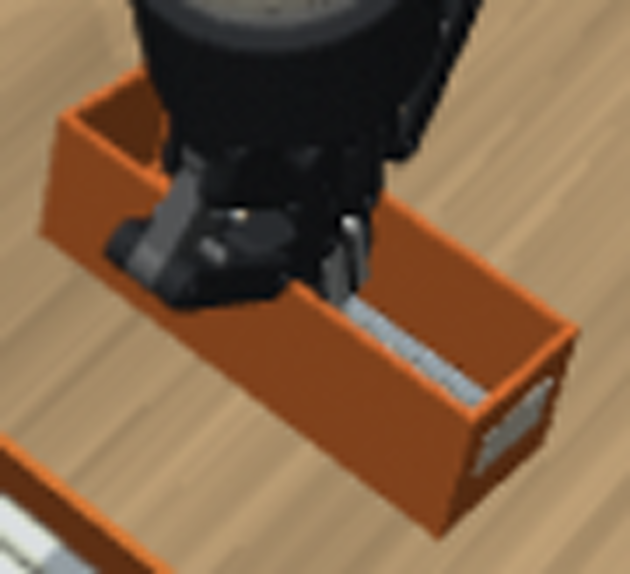

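```bash
python3 - <<'E'
from plan import *
for x,y,z in [(62,118,.046),(470,415,.046),(577,330,.046),(40,235,0),(438,537,0)]: print(np.round(1e3*atz('side',170+(x+.5)/7-.5,240+(y+.5)/7-.5,z),1))
# check on wide bin initial (side0): known top corners vs top cam
print(proj('side',[.5902,.4306,.046]),proj('side',[.4439,.3418,.046]))
E
```

```text
[612.9 268.8  46. ]
[463.7 262.3  46. ]
[457.7 225.4  46. ]
[614.4 284.9   0. ]
[462.3 278.6   0. ]
[118.58778776 324.4536246 ] [214.63831822 339.20206235]
```

```bash
cat > fit.py <<'E'
from h import *
from scipy.optimize import least_squares
def fit(n,obs,guess):
    # obs: list of ((X,Y,Z) body mm,(u,v))
    def res(q):
        r=R.from_euler('zyx',q[3:],degrees=True)
        return np.concatenate([proj(n,(r.apply(b)+q[:3])/1e3)-uv for b,uv in obs])
    s=least_squares(res,guess,x_scale=[10,10,10,5,5,5]); print('pos',np.round(s.x[:3],1),'yaw pitch roll',np.round(s.x[3:],1),'rms px %.2f'%np.sqrt(np.mean(s.fun**2))); return s.x
def px(x,y,s,o): return np.array([o[0]+(x+.5)/s-.5,o[1]+(y+.5)/s-.5])
E
python3 - <<'E'
from fit import *
o=(170,240);k=7
obs=[((75,24,46),px(62,118,k,o)),((-75,24,46),px(470,415,k,o)),((-75,-24,46),px(577,330,k,o)),((75,24,0),px(40,235,k,o)),((-75,24,0),px(438,537,k,o)),((-75,-24,0),px(545,440,k,o))]
fit('side',obs,[533,255,0,2,0,0])
E
```

```text
pos [533.9 262.6   2.6] yaw pitch roll [ 1.4  1.7 21.1] rms px 0.29
```

Request:
arm_command:
  targets: "0 -2 0 0 0 0 0; 0 -4 0 0 0 0 0; 0 -6 0 0 0 0 0; 0 -8 0 0 0 0 0; 0 -10 0 0 0 0 0; 0 -12 0 0 0 0 0; 0 -14 0 0 0 0 0; 0 -16 0 0 0 0 0; 0 -16 0 0 0 0 0"

```text
time: 13.62
tool_pos: [0.5315, 0.2633, 0.017]
tcp_rot: [3.141, 0.062, -0.001]
wrist_force: [-1.2, 0.8, -0.2]
width: 0.003
```

```bash
python3 - <<'E'
from plan import *
done(0,-16,0,0,0,0);st()
cam('side','side10')
b=cv2.imread('pics/side10.png')
cv2.imwrite('pics/s10.png',cv2.resize(b[240:322,170:260],None,fx=7,fy=7,interpolation=cv2.INTER_CUBIC))
E
```

```text
cmd [532.1 263.5  18.7] yaw 2.25 rot [-3.139e+00 -6.200e-02  1.000e-03]
{'time': 13.6167, 'q': [0.4181, 0.3295, 1.9545, -0.0002, 0.8584, 1.9492], 'tool_pos': [0.5315, 0.2633, 0.017], 'tcp_rot': [3.1405, 0.0624, -0.0011], 'wrist_force': [-1.1592, 0.8187, -0.1833], 'width': 0.0034}
```

View pics/s10.png

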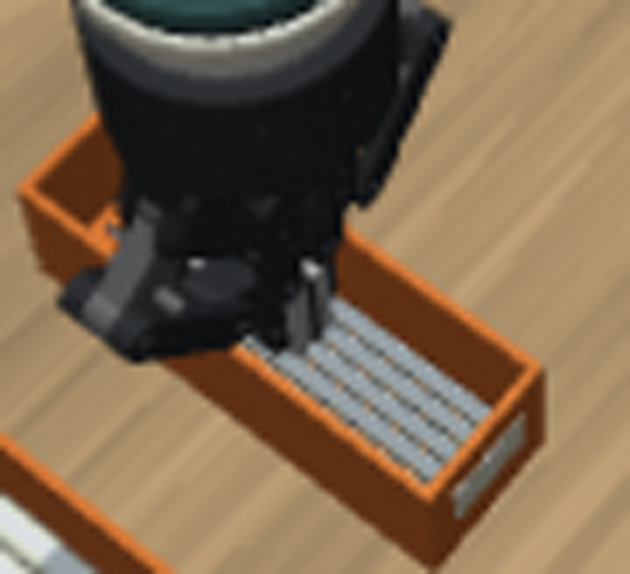

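```bash
python3 - <<'E'
from fit import *
o=(170,240);k=7
obs=[((75,24,46),px(20,187,k,o)),((-75,24,46),px(432,498,k,o)),((-75,-24,46),px(543,373,k,o)),((75,24,0),px(42,272,k,o)),((-75,24,0),px(433,568,k,o)),((-75,-24,0),px(545,440,k,o))]
fit('side',obs,[533,255,0,2,0,0])
from plan import *
plan(500,263,90,2.3);plan(500,263,10,2.3)
E
```

```text
pos [535.7 262.7  -9.3] yaw pitch roll [ 2.5 -0.8  0.5] rms px 0.40
row:  [-32.1  -0.9 -71.3] [-0.12  0.02 -0.05] dist 78
row:  [-32.1  -0.7   8.7] [-0.12  0.02 -0.05] dist 33
```

```bash
python3 - <<'E'
from fit import *
for x,y,z in [(20,187,.046),(432,498,.046),(543,373,.046),(433,568,0),(545,440,0)]: print(np.round(1e3*atz('side',*px(x,y,7,(170,240)),z),1))
E
```

```text
[605.2 291.7  46. ]
[456.1 285.7  46. ]
[456.6 240.9  46. ]
[457.5 286.    0. ]
[458.  238.4   0. ]
```

Request:
arm_command:
  targets: "0 0 -20 0 0 0 0; 0 0 -45 0 0 0 0; 0 0 -72 0 0 0 0; -16 0 -72 0 0 0 1; -32 -1 -72 0 0 0 1; -32 -1 -72 0 0 0 1; -32 -1 -72 0 0 0 1"

```text
time: 14.25
tool_pos: [0.4993, 0.2628, 0.0893]
tcp_rot: [3.141, 0.063, -0.0]
wrist_force: [0.9, -0.7, 0.1]
width: 0.568
```

Request:
arm_command:
  targets: "0 0 15 0 0 0 1; 0 0 35 0 0 0 1; 0 0 55 0 0 0 1; 0 0 70 0 0 0 1; 0 0 80 0 0 0 1; 0 0 84 0 0 0 1; 0 0 84 0 0 0 1; 0 0 84 0 0 0 1"

```text
time: 14.92
tool_pos: [0.5006, 0.2632, 0.0057]
tcp_rot: [-3.141, -0.062, -0.001]
wrist_force: [0.5, -0.3, 1.4]
width: 1.0
```

```bash
python3 - <<'E'
from plan import *
done(-32,-1,-72,0,0,0);done(0,0,84,0,0,0);st()
cam('side','side11')
b=cv2.imread('pics/side11.png')
cv2.imwrite('pics/s11.png',cv2.resize(b[220:384,140:290],None,fx=4,fy=3.6,interpolation=cv2.INTER_CUBIC))
E
```

```text
cmd [500.1 263.1  90.7] yaw 2.25 rot [-3.139e+00 -6.200e-02  1.000e-03]
cmd [500.1 263.3   6.7] yaw 2.25 rot [-3.139e+00 -6.200e-02  1.000e-03]
{'time': 14.9167, 'q': [0.44, 0.3011, 2.0207, -0.0001, 0.8193, 1.9716], 'tool_pos': [0.5006, 0.2632, 0.0057], 'tcp_rot': [-3.1408, -0.0616, -0.0008], 'wrist_force': [0.4569, -0.3203, 1.4238], 'width': 1.0005}
```

View pics/s11.png

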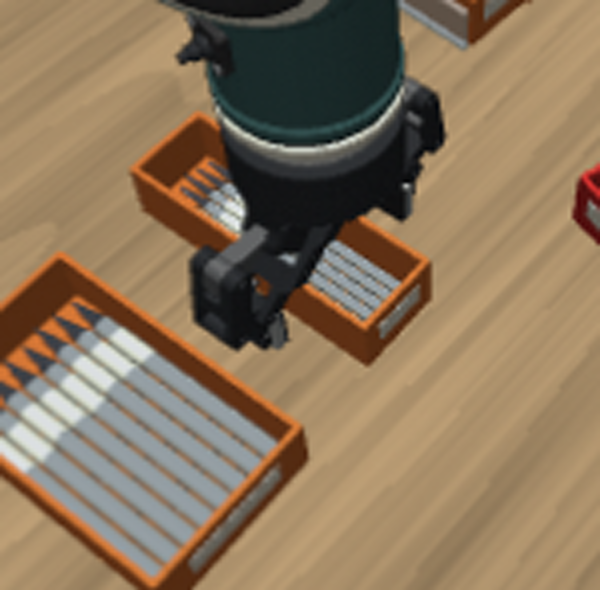

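Request:
arm_command:
  targets: "0 0 0 0 0 0 0.4; 0 0 0 0 0 0 0.3; 0 0 0 0 0 0 0.3; 0 0 0 0 0 0 0.3; 0 0 0 0 0 0 0.3; 0 0 0 0 0 0 0.3"
  newtons: 70

```text
time: 15.47
tool_pos: [0.5008, 0.2635, 0.0065]
tcp_rot: [-3.14, -0.062, -0.003]
wrist_force: [0.1, -0.2, 6.2]
width: 0.555
```

Request:
arm_command:
  targets: "0 0 -5 0 0 0 0.3; 0 0 -12 0 0 0 0.3; 0 0 -24 0 0 0 0.3; 0 0 -38 0 0 0 0.3; 0 0 -52 0 0 0 0.3; 0 0 -66 0 0 0 0.3; 0 0 -72 0 0 0 0.3; 0 0 -72 0 0 0 0.3"

```text
time: 16.13
tool_pos: [0.5013, 0.2637, 0.0798]
tcp_rot: [-3.139, -0.062, -0.006]
wrist_force: [1.1, 0.1, -1.8]
width: 0.555
```

```bash
python3 - <<'E'
from plan import *
done(0,0,-72,0,0,0);st()
cam('side','side12')
b=cv2.imread('pics/side12.png')
cv2.imwrite('pics/s12.png',cv2.resize(b[180:330,120:290],None,fx=4.4,fy=4,interpolation=cv2.INTER_CUBIC))
E
```

```text
cmd [500.1 263.1  78.7] yaw 2.25 rot [-3.139e+00 -6.200e-02  1.000e-03]
{'time': 16.1333, 'q': [0.4402, 0.1998, 1.9823, -0.0, 0.9555, 1.9716], 'tool_pos': [0.5013, 0.2637, 0.0798], 'tcp_rot': [-3.1394, -0.0619, -0.0057], 'wrist_force': [1.0855, 0.1197, -1.8026], 'width': 0.5549}
```

View pics/s12.png

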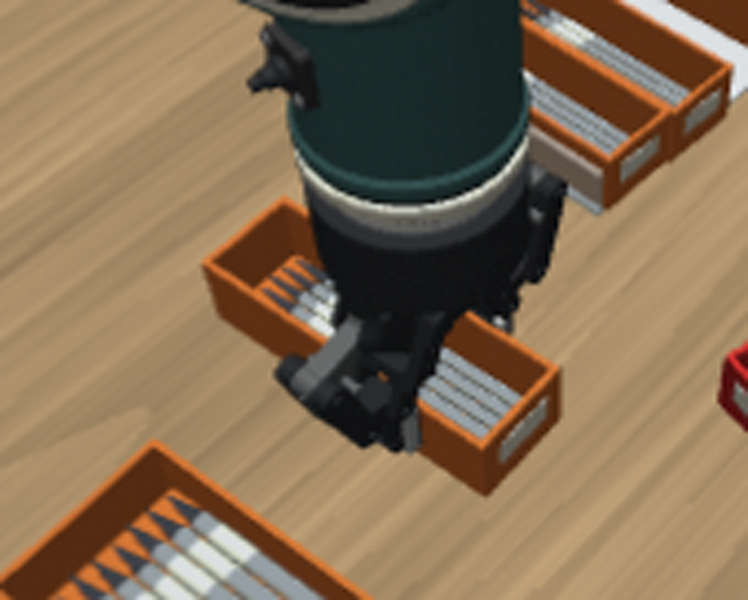

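```bash
python3 - <<'E'
from plan import *
plan(480,-24.1,79,-1.75)
E
```

```text
row:  [-31.4 286.2  -0.9] [-0.12  0.03  4.  ] dist 288
```

Request:
arm_command:
  targets: "-3 25 -2 0 0 0.4 0.3; -6 55 -4 0 0 0.8 0.3; -9 87 -4 0 0 1.2 0.3; -13 120 -4 0 0 1.6 0.3; -16 153 -4 0 0 2 0.3; -19 186 -4 0 0 2.5 0.3; -22 216 -4 0 0 3 0.3; -25 244 -4 0 0 3.5 0.3; -29 268 -2 0 0 4 0.3; -31 286 -1 0 0 4 0.3"

```text
time: 17.02
tool_pos: [0.4784, -0.0259, 0.0771]
tcp_rot: [3.141, -0.05, -0.004]
wrist_force: [0.1, -0.9, -2.5]
width: 0.552
```

Request:
arm_command:
  targets: "0 0 0 0 0 0 0.3; 0 0 0 0 0 0 0.3; 0 0 0 0 0 0 0.3"

```text
time: 17.27
tool_pos: [0.4796, -0.0236, 0.0777]
tcp_rot: [-3.141, 0.049, 0.002]
wrist_force: [-0.4, 0.3, -2.8]
width: 0.551
```

```bash
python3 - <<'E'
from plan import *
done(-31,286,-1,0,0,4);st()
cam('side','side13');cam('top','top13')
b=cv2.imread('pics/side13.png')
cv2.imwrite('pics/s13.png',cv2.resize(b[120:270,200:370],None,fx=4.4,fy=4,interpolation=cv2.INTER_CUBIC))
c=cv2.imread('pics/top13.png')
cv2.imwrite('pics/t13.png',cv2.resize(c[130:270,210:360],None,fx=5,fy=4.2,interpolation=cv2.INTER_CUBIC))
E
```

```text
cmd [480.4 -23.9  79.1] yaw -1.75 rot [-3.139e+00  4.800e-02  1.000e-03]
{'time': 17.2667, 'q': [-0.1014, 0.05, 2.1575, 0.0006, 0.9356, 1.5], 'tool_pos': [0.4796, -0.0236, 0.0777], 'tcp_rot': [-3.1406, 0.0486, 0.0022], 'wrist_force': [-0.4436, 0.3011, -2.8338], 'width': 0.551}
```

View pics/s13.png

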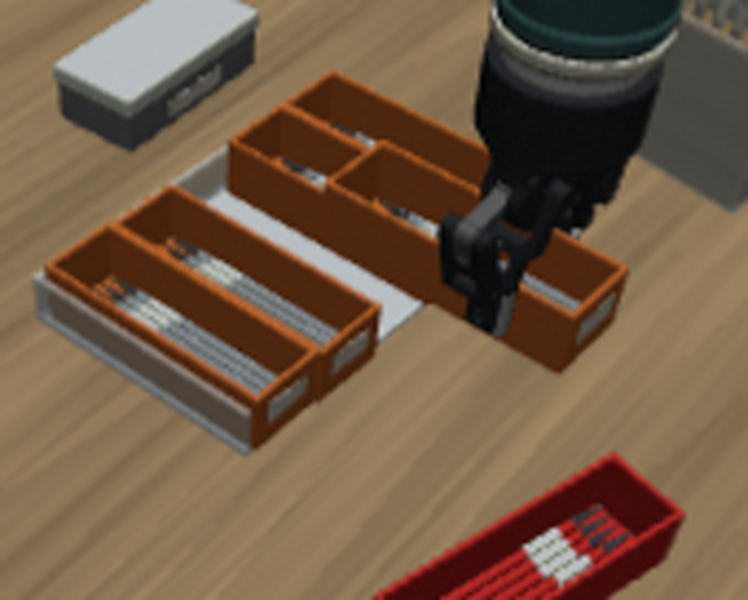

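View pics/t13.png

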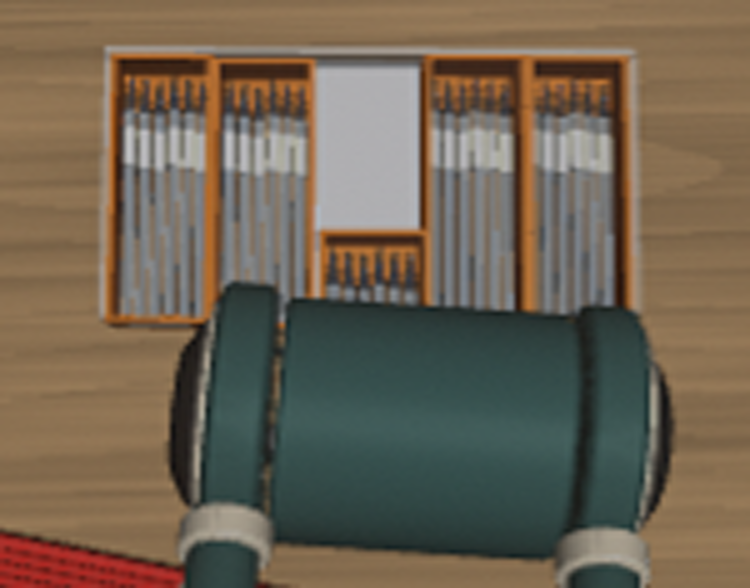

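```bash
python3 - <<'E'
from plan import *
c=cv2.imread('pics/top13.png')
cv2.imwrite('pics/t13b.png',cv2.resize(c[135:205,260:310],None,fx=12,fy=8.5,interpolation=cv2.INTER_CUBIC))
for x,y in [(320,233),(427,232)]: print(np.round(1e3*atz('top',210+(x+.5)/5-.5,130+(y+.5)/4.2-.5,.118),1))
E
```

```text
[585.2  -2.7 118. ]
[584.6 -48.5 118. ]
```

View pics/t13b.png

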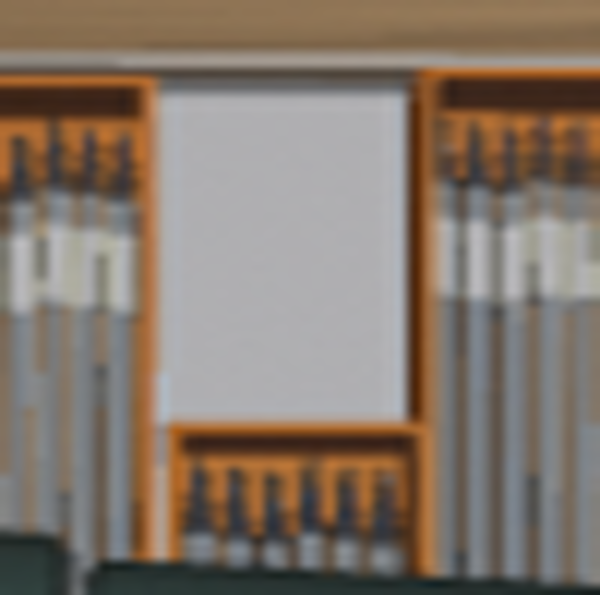

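```bash
python3 - <<'E'
from plan import *
f=lambda x,y,z:print((x,y),np.round(1e3*atz('top',260+(x+.5)/12-.5,135+(y+.5)/8.5-.5,z),1))
f(168,428,.118);f(430,428,.118)
f(159,80,.05);f(157,430,.05);f(156,555,.05)
f(415,75,.05);f(415,400,.05)
E
```

```text
(168, 428) [585.6  -2.6 118. ]
(430, 428) [584.4 -49.3 118. ]
(159, 80) [691.   -4.5  50. ]
(157, 430) [594.   -1.5  50. ]
(156, 555) [ 5.6e+02 -4.0e-01  5.0e+01]
(415, 75) [691.2 -54.3  50. ]
(415, 400) [601.  -51.3  50. ]
```

Request:
arm_command:
  targets: "0 0 6 0 0 0 0.3; 0 0 12 0 0 0 0.3; 0 0 17 0 0 0 0.3; 0 0 21 0 0 0 0.3; 0 0 24 0 0 0 0.3; 0 0 27 0 0 0 0.3; 0 0 30 0 0 0 0.3; 0 0 30 0 0 0 0.3"

```text
time: 18.03
tool_pos: [0.4797, -0.024, 0.0477]
tcp_rot: [-3.141, 0.048, 0.002]
wrist_force: [-0.6, -0.0, -1.8]
width: 0.554
```

Request:
arm_command:
  targets: "0 0 4 0 0 0 0.3; 0 0 8 0 0 0 0.3; 0 0 12 0 0 0 0.3; 0 0 16 0 0 0 0.3; 0 0 20 0 0 0 0.3; 0 0 24 0 0 0 0.3; 0 0 27 0 0 0 0.3; 0 0 30 0 0 0 0.3; 0 0 30 0 0 0 0.3"

```text
time: 18.78
tool_pos: [0.4796, -0.024, 0.0177]
tcp_rot: [-3.141, 0.048, 0.002]
wrist_force: [0.4, 1.1, -2.5]
width: 0.553
```

```bash
python3 - <<'E'
from plan import *
done(0,0,60,0,0,0);st()
cam('side','side14');cam('top','top14')
b=cv2.imread('pics/side14.png')
cv2.imwrite('pics/s14.png',cv2.resize(b[120:270,200:370],None,fx=4.4,fy=4,interpolation=cv2.INTER_CUBIC))
c=cv2.imread('pics/top14.png')
cv2.imwrite('pics/t14b.png',cv2.resize(c[135:225,220:350],None,fx=6,fy=6,interpolation=cv2.INTER_CUBIC))
E
```

```text
cmd [480.4 -23.7  19.1] yaw -1.75 rot [-3.139e+00  4.800e-02  1.000e-03]
{'time': 18.7833, 'q': [-0.1018, 0.1424, 2.1937, -0.0, 0.8067, 1.4995], 'tool_pos': [0.4796, -0.024, 0.0177], 'tcp_rot': [-3.1411, 0.0478, 0.0019], 'wrist_force': [0.3715, 1.0666, -2.5488], 'width': 0.5532}
```

View pics/s14.png

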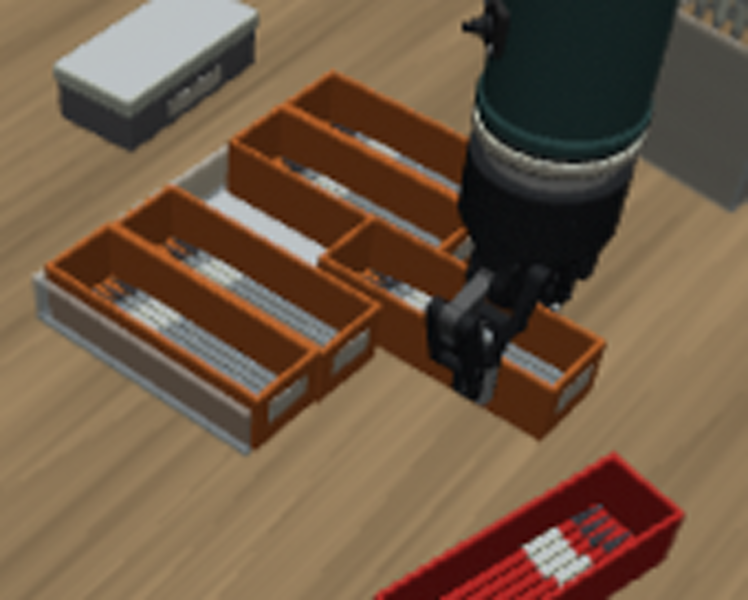

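View pics/t14b.png

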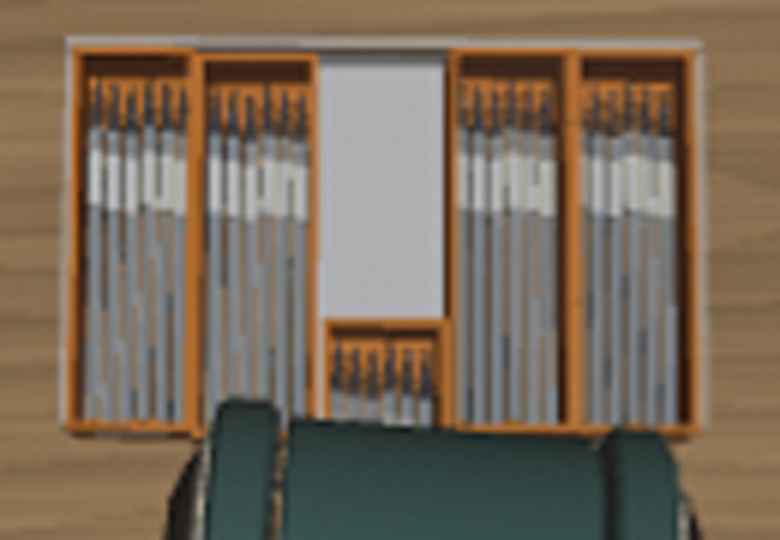

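Request:
arm_command:
  targets: "0 -1 0 0 0 0 0.3; 0 -1 2 0 0 0 0.3; 0 -1 4 0 0 0 0.3; 0 -1 5.5 0 0 0 0.3; 0 -1 5.5 0 0 0 0.3"

```text
time: 19.3
tool_pos: [0.4799, -0.0229, 0.0125]
tcp_rot: [-3.141, 0.048, 0.001]
wrist_force: [-1.2, 0.3, -2.4]
width: 0.554
```

Request:
arm_command:
  targets: "1 0 0 0 0 0 0.3; 3 0 0 0 0 0 0.3; 6 0 0 0 0 0 0.3; 9 0 0 0 0 0 0.3; 12 0 0 0 0 0 0.3; 15 0 0 0 0 0 0.3; 18 0 0 0 0 0 0.3; 20 0 0 0 0 0 0.3; 20 0 0 0 0 0 0.3"

```text
time: 20.05
tool_pos: [0.5009, -0.0236, 0.013]
tcp_rot: [3.141, -0.048, 0.001]
wrist_force: [-0.6, 0.6, -1.6]
width: 0.553
```

Request:
arm_command:
  targets: "3 0 0 0 0 0 0.3; 6 0 0 0 0 0 0.3; 9 0 0 0 0 0 0.3; 12 0 0 0 0 0 0.3; 15 0 0 0 0 0 0.3; 18 0 0 0 0 0 0.3; 21 0 0 0 0 0 0.3; 21 0 0 0 0 0 0.3"

```text
time: 20.72
tool_pos: [0.5221, -0.0243, 0.0131]
tcp_rot: [3.141, -0.048, 0.001]
wrist_force: [1.4, -0.3, -2.1]
width: 0.556
```

```bash
python3 - <<'E'
from plan import *
done(0,-1,5.5,0,0,0);done(41,0,0,0,0,0);st()
cam('side','side15');cam('top','top15')
b=cv2.imread('pics/side15.png')
cv2.imwrite('pics/s15.png',cv2.resize(b[120:270,200:370],None,fx=4.4,fy=4,interpolation=cv2.INTER_CUBIC))
c=cv2.imread('pics/top15.png')
cv2.imwrite('pics/t15.png',cv2.resize(c[135:225,220:350],None,fx=6,fy=6,interpolation=cv2.INTER_CUBIC))
E
```

```text
cmd [480.4 -22.7  13.6] yaw -1.75 rot [-3.139e+00  4.800e-02  1.000e-03]
cmd [521.4 -24.   13.6] yaw -1.75 rot [-3.139e+00  4.800e-02  1.000e-03]
{'time': 20.7167, 'q': [-0.0941, 0.2204, 2.1093, 0.0, 0.811, 1.507], 'tool_pos': [0.5221, -0.0243, 0.0131], 'tcp_rot': [3.1412, -0.0478, 0.0014], 'wrist_force': [1.3889, -0.2652, -2.1106], 'width': 0.5558}
```

View pics/s15.png

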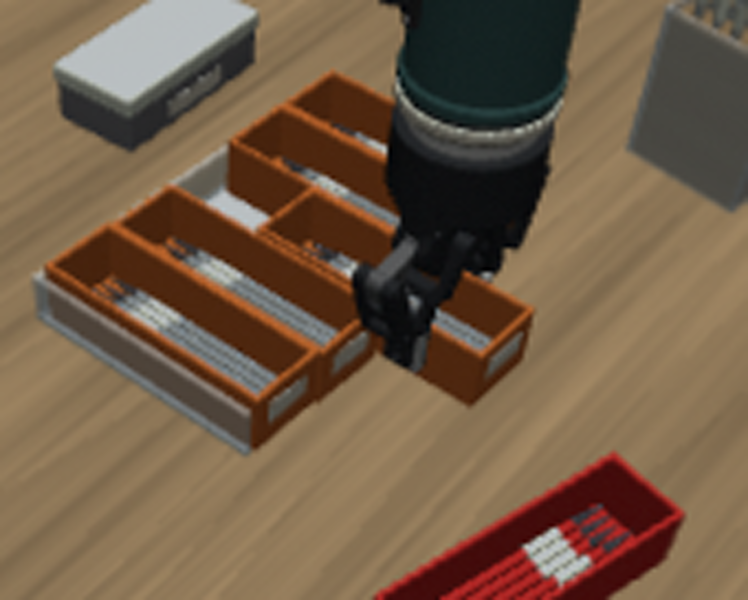

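View pics/t15.png

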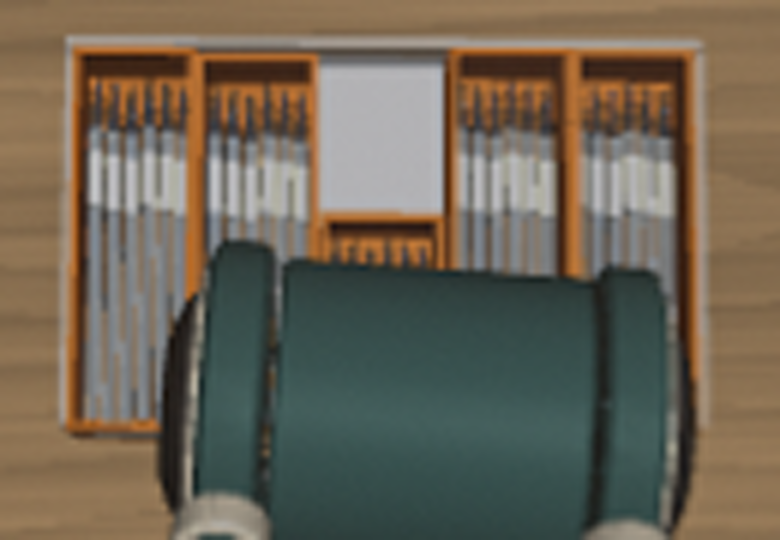

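Request:
arm_command:
  targets: "0 0 1 0 0 0 0.3; 0 0 2 0 0 0 0.3; 0 0 2.5 0 0 0 0.3; 0 0 2.5 0 0 0 0.3"

```text
time: 21.15
tool_pos: [0.521, -0.0242, 0.0105]
tcp_rot: [-3.141, 0.048, 0.001]
wrist_force: [-1.1, -0.1, 0.3]
width: 0.55
```

Request:
arm_command:
  targets: "0 0 0 0 0 0 0.6; 0 0 0 0 0 0 0.7; 0 0 0 0 0 0 0.85; 0 0 0 0 0 0 0.85; 0 0 0 0 0 0 0.85"

```text
time: 21.57
tool_pos: [0.5215, -0.0242, 0.0106]
tcp_rot: [3.141, -0.048, 0.001]
wrist_force: [0.1, -0.3, 0.0]
width: 0.846
```

```bash
python3 - <<'E'
from plan import *
done(0,0,2.5,0,0,0);st()
plan(450,-22,80,-1.75)
E
```

```text
cmd [521.4 -24.   11.1] yaw -1.75 rot [-3.139e+00  4.800e-02  1.000e-03]
{'time': 21.5667, 'q': [-0.0942, 0.2235, 2.1115, -0.0, 0.8061, 1.507], 'tool_pos': [0.5215, -0.0242, 0.0106], 'tcp_rot': [3.1412, -0.0477, 0.0008], 'wrist_force': [0.0696, -0.3225, 0.0421], 'width': 0.8457}
row:  [-71.5   0.1 -68.8] [-0.12  0.03  0.  ] dist 99
```

Request:
arm_command:
  targets: "0 0 -15 0 0 0 0.85; 0 0 -40 0 0 0 0.85; 0 0 -65 0 0 0 0.85; -20 0 -70 0 0 0 0; -45 0 -70 0 0 0 0; -70 0 -70 0 0 0 0; -70 0 -60 0 0 0 0; -70 0 -40 0 0 0 0; -70 0 -22 0 0 0 0; -70 0 -22 0 0 0 0"
  newtons: 40

```text
time: 22.4
tool_pos: [0.4485, -0.0218, 0.0293]
tcp_rot: [-3.141, 0.048, 0.009]
wrist_force: [-0.7, 0.0, -0.7]
width: -0.003
```

```bash
python3 - <<'E'
from plan import *
done(-70,0,-22,0,0,0);st()
cam('side','side16');cam('top','top16')
b=cv2.imread('pics/side16.png')
cv2.imwrite('pics/s16.png',cv2.resize(b[120:270,200:370],None,fx=4.4,fy=4,interpolation=cv2.INTER_CUBIC))
c=cv2.imread('pics/top16.png')
cv2.imwrite('pics/t16.png',cv2.resize(c[135:225,220:350],None,fx=6,fy=6,interpolation=cv2.INTER_CUBIC))
E
```

```text
cmd [451.4 -21.9  33.2] yaw -1.75 rot [-3.139e+00  4.800e-02  1.000e-03]
{'time': 22.4, 'q': [-0.1041, 0.0696, 2.2477, 0.0, 0.8298, 1.4971], 'tool_pos': [0.4485, -0.0218, 0.0293], 'tcp_rot': [-3.1407, 0.0479, 0.0086], 'wrist_force': [-0.6777, 0.0116, -0.7339], 'width': -0.0031}
```

View pics/s16.png

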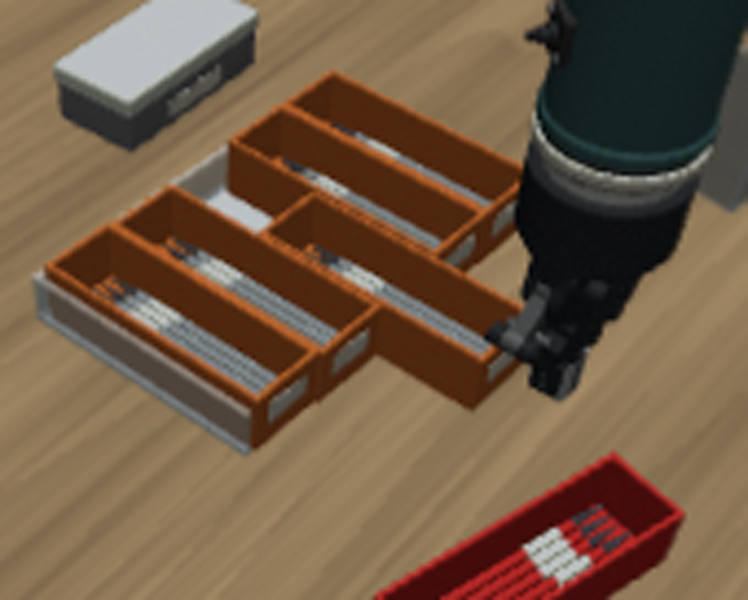

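View pics/t16.png

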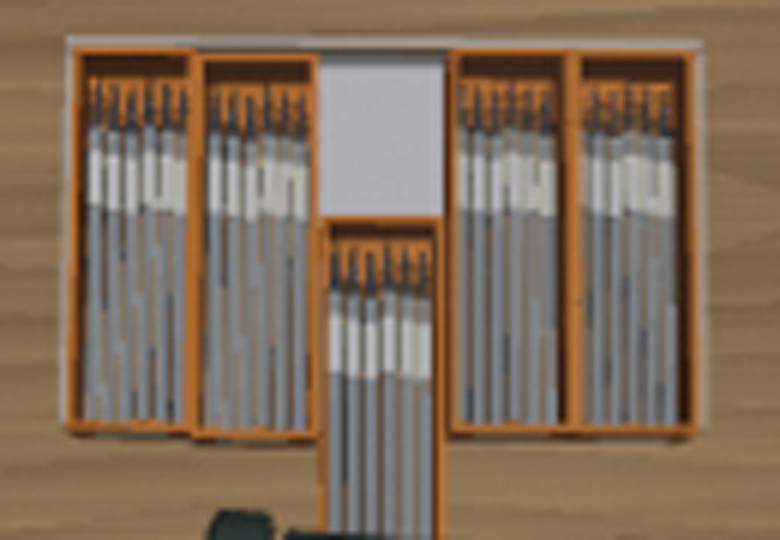

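Request:
arm_command:
  targets: "5 0 0 0 0 0 0; 10 0 0 0 0 0 0; 15 0 0 0 0 0 0; 20 0 0 0 0 0 0; 25 0 0 0 0 0 0; 30 0 0 0 0 0 0; 36 0 0 0 0 0 0; 42 0 0 0 0 0 0; 48 0 0 0 0 0 0; 54 0 0 0 0 0 0"

```text
time: 23.33
tool_pos: [0.5058, -0.0237, 0.0323]
tcp_rot: [-3.141, 0.048, 0.0]
wrist_force: [-3.5, 0.2, 2.3]
width: 0.0
```

Request:
arm_command:
  targets: "5 0 0 0 0 0 0; 10 0 0 0 0 0 0; 14 0 0 0 0 0 0; 17 0 0 0 0 0 0; 19 0 0 0 0 0 0; 20 0 0 0 0 0 0; 20 0 0 0 0 0 0"

```text
time: 23.92
tool_pos: [0.5255, -0.0244, 0.0324]
tcp_rot: [3.141, -0.048, 0.001]
wrist_force: [-0.6, 0.5, -0.5]
width: -0.003
```

```bash
python3 - <<'E'
from plan import *
done(74,0,0,0,0,0);st()
cam('side','side17');cam('top','top17')
b=cv2.imread('pics/side17.png')
cv2.imwrite('pics/s17.png',cv2.resize(b[120:270,200:370],None,fx=4.4,fy=4,interpolation=cv2.INTER_CUBIC))
c=cv2.imread('pics/top17.png')
cv2.imwrite('pics/t17.png',cv2.resize(c[135:225,220:350],None,fx=6,fy=6,interpolation=cv2.INTER_CUBIC))
E
```

```text
cmd [525.4 -24.1  33.1] yaw -1.75 rot [-3.139e+00  4.800e-02  1.000e-03]
{'time': 23.9167, 'q': [-0.0937, 0.1968, 2.0927, 0.0, 0.8516, 1.5075], 'tool_pos': [0.5255, -0.0244, 0.0324], 'tcp_rot': [3.1412, -0.0478, 0.0008], 'wrist_force': [-0.6255, 0.505, -0.5176], 'width': -0.0028}
```

View pics/s17.png

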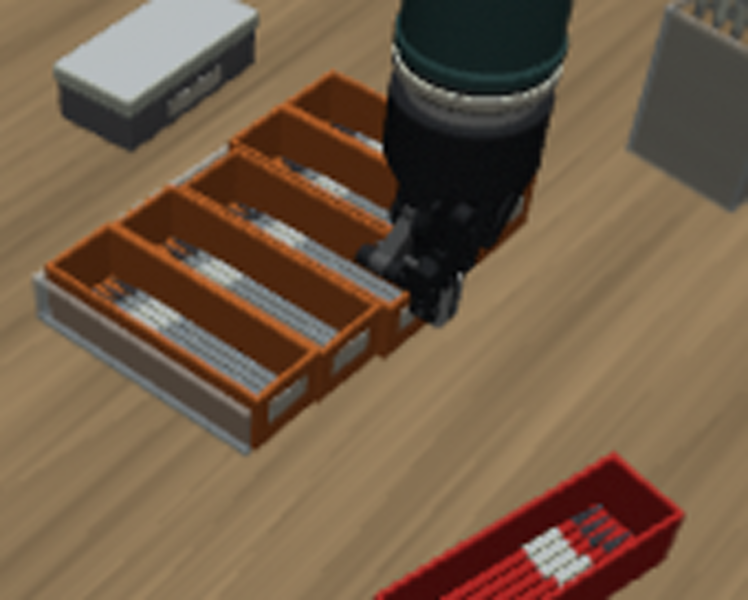

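View pics/t17.png

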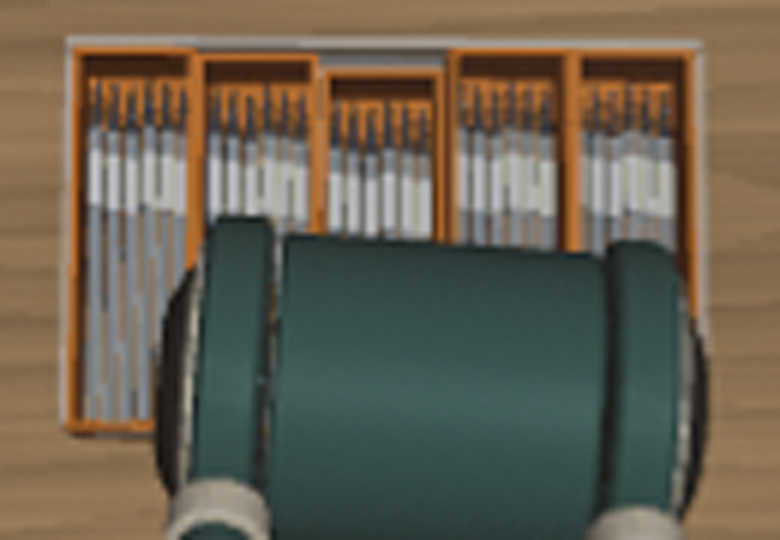

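Request:
arm_command:
  targets: "1.5 0 0 0 0 0 0; 3 0 0 0 0 0 0; 4.5 0 0 0 0 0 0; 6 0 0 0 0 0 0; 6 0 0 0 0 0 0"

```text
time: 24.43
tool_pos: [0.5318, -0.0246, 0.0325]
tcp_rot: [3.141, -0.048, 0.002]
wrist_force: [-1.2, -0.6, -0.3]
width: 0.001
```

Request:
arm_command:
  targets: "0.5 0 0 0 0 0 0; 1 0 0 0 0 0 0; 1.5 0 0 0 0 0 0; 2 0 0 0 0 0 0; 2 0 0 0 0 0 0"

```text
time: 24.85
tool_pos: [0.5334, -0.0246, 0.0324]
tcp_rot: [-3.141, 0.048, -0.001]
wrist_force: [-2.9, 0.5, 2.5]
width: -0.0
```

Request:
arm_command:
  targets: "0.5 0 0 0 0 0 0; 1 0 0 0 0 0 0; 1 0 0 0 0 0 0"

```text
time: 25.1
tool_pos: [0.5345, -0.0246, 0.0324]
tcp_rot: [-3.141, 0.048, -0.001]
wrist_force: [-3.1, 0.2, 2.1]
width: -0.001
```

Request:
arm_command:
  targets: "0.5 0 0 0 0 0 0; 1 0 0 0 0 0 0; 1 0 0 0 0 0 0"

```text
time: 25.35
tool_pos: [0.5355, -0.0247, 0.0324]
tcp_rot: [-3.141, 0.048, -0.001]
wrist_force: [-3.0, 0.7, 2.1]
width: -0.002
```

Total so far is +10 mm. I'll look, then continue in 1 mm steps.

```bash
python3 - <<'E'
from plan import *
done(10,0,0,0,0,0);st()
cam('top','top18')
c=cv2.imread('pics/top18.png')
cv2.imwrite('pics/t18.png',cv2.resize(c[135:165,225:345],None,fx=6.5,fy=13,interpolation=cv2.INTER_CUBIC))
E
```

```text
cmd [535.4 -24.4  33.1] yaw -1.75 rot [-3.139e+00  4.800e-02  1.000e-03]
{'time': 25.35, 'q': [-0.0925, 0.2136, 2.0718, 0.0, 0.8557, 1.5087], 'tool_pos': [0.5355, -0.0247, 0.0324], 'tcp_rot': [-3.1412, 0.0478, -0.0008], 'wrist_force': [-3.0249, 0.7489, 2.1092], 'width': -0.0019}
```

View pics/t18.png

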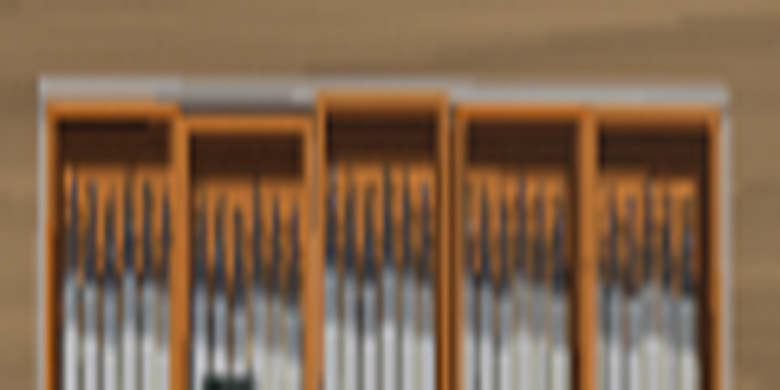

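Request:
arm_command:
  targets: "0.5 0 0 0 0 0 0; 1 0 0 0 0 0 0; 1 0 0 0 0 0 0"

```text
time: 25.65
tool_pos: [0.5365, -0.0247, 0.0324]
tcp_rot: [3.141, -0.048, 0.001]
wrist_force: [-2.5, 0.5, 1.3]
width: -0.005
```

Request:
arm_command:
  targets: "0.5 0 0 0 0 0 0; 1 0 0 0 0 0 0; 1 0 0 0 0 0 0"

```text
time: 25.9
tool_pos: [0.5367, -0.0247, 0.0324]
tcp_rot: [-3.141, 0.048, 0.002]
wrist_force: [-4.7, 0.4, 4.1]
width: 0.002
```

Request:
arm_command:
  targets: "0.5 0 0 0 0 0 0; 0.5 0 0 0 0 0 0; 0.5 0 0 0 0 0 0"

```text
time: 26.15
tool_pos: [0.5367, -0.0247, 0.0323]
tcp_rot: [-3.141, 0.048, 0.003]
wrist_force: [-5.8, -0.4, 5.8]
width: -0.003
```

Request:
arm_command:
  targets: "-2 0 0 0 0 0 0; -8 0 0 0 0 0 0; -20 0 0 0 0 0 0; -25 0 -15 0 0 0 0; -30 0 -40 0 0 0 0; -35 0 -70 0 0 0 0; -40 25 -100 0 0 0 0; -45 60 -125 0 0 0 0; -50 95 -140 0 0 0 0; -55 130 -150 0 0 0 0"

```text
time: 26.98
tool_pos: [0.4805, -0.1548, 0.1859]
tcp_rot: [3.139, -0.045, 0.011]
wrist_force: [1.2, -0.0, -0.5]
width: -0.001
```

Request:
arm_command:
  targets: "0 35 0 0 0 0 0; 0 70 0 0 0 0 0; 0 105 -10 0 0 0 0; 0 130 -20 0 0 0 0; 0 150 -20 0 0 0 0; 0 150 -20 0 0 0 0"

```text
time: 27.48
tool_pos: [0.4749, -0.3074, 0.2037]
tcp_rot: [3.137, -0.053, 0.006]
wrist_force: [0.5, 0.2, -0.2]
width: 0.005
```

```bash
python3 - <<'E'
from plan import *
done(2.5,0,0,0,0,0);done(-55,130,-150,0,0,0);done(0,150,-20,0,0,0);st()
cam('side','side19');cam('top','top19')
b=cv2.imread('pics/side19.png')
cv2.imwrite('pics/s19.png',cv2.resize(b[120:270,180:350],None,fx=4.4,fy=4,interpolation=cv2.INTER_CUBIC))
c=cv2.imread('pics/top19.png')
cv2.imwrite('pics/t19.png',cv2.resize(c[130:220,220:350],None,fx=6,fy=6,interpolation=cv2.INTER_CUBIC))
cv2.imwrite('pics/t19w.png',cv2.resize(c,None,fx=1.5,fy=1.5))
E
```

```text
cmd [537.9 -24.5  33.1] yaw -1.75 rot [-3.139e+00  4.800e-02  1.000e-03]
cmd [ 479.  -153.1  182.9] yaw -1.75 rot [-3.139e+00  4.800e-02  1.000e-03]
cmd [ 474.5 -303.1  202.6] yaw -1.75 rot [-3.139e+00  4.800e-02  1.000e-03]
{'time': 27.4833, 'q': [-0.6176, 0.0742, 1.876, -0.0014, 1.1861, 0.9874], 'tool_pos': [0.4749, -0.3074, 0.2037], 'tcp_rot': [3.137, -0.0528, 0.0057], 'wrist_force': [0.5144, 0.1708, -0.1804], 'width': 0.0047}
```

View pics/s19.png

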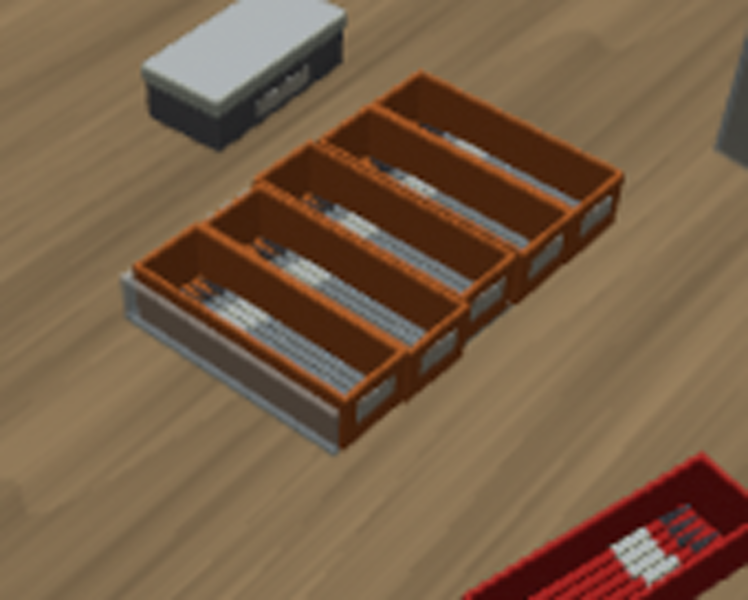

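View pics/t19.png

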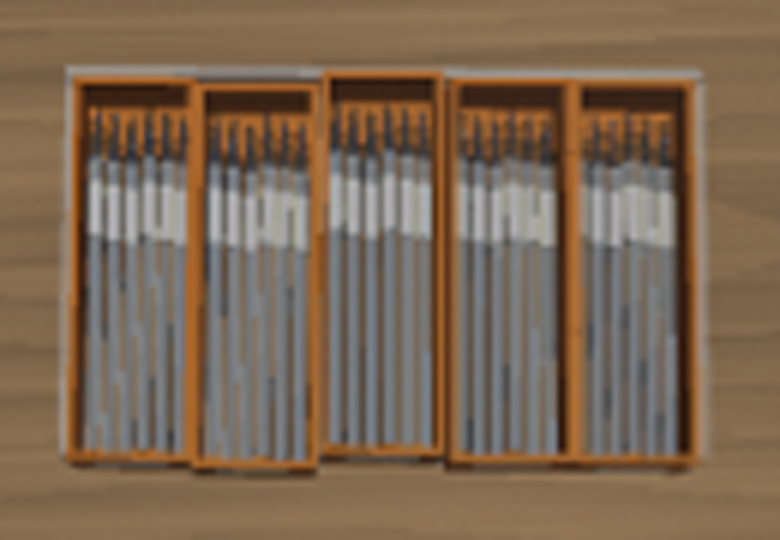

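View pics/t19w.png

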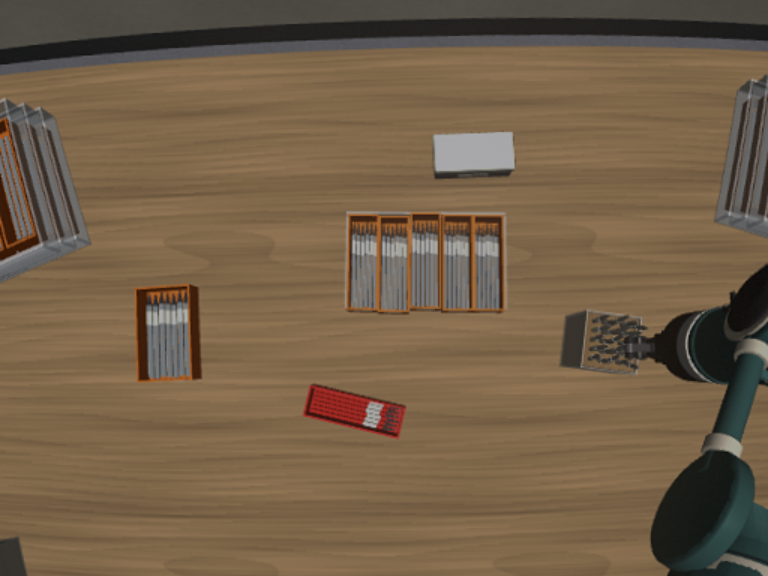

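Request:
arm_command:
  targets: "0 0 -20 0 0 0 0; 0 0 -40 0 0 0 0; 0 0 -60 0 0 0 0; 0 0 -60 0 0 0 0"

```text
time: 27.92
tool_pos: [0.4764, -0.3029, 0.2668]
tcp_rot: [3.137, -0.045, 0.01]
wrist_force: [1.3, -0.2, 1.5]
width: 0.002
```

```bash
python3 - <<'E'
from plan import *
from m import *; from trk import shift
done(0,0,-60,0,0,0)
o=(220,130)
rect('loose',[(323,72),(441,72),(440,456),(320,456)],6,o,.05)
rect('r2',[(197,86),(319,86),(317,470),(193,470)],6,o,.05)
rect('r3',[(448,80),(574,80),(570,465),(446,465)],6,o,.05)
for nm,u,v in [('wideTL',92,192),('wideBR',130,250),('trayTL',232,142),('trayTR',337,143),('card',316,102),('red',237,274),('holder',405,208)]:
    print(nm,end=' '); shift('top0','top19',u,v,8,.03,'top')
d=np.load('pics/top19.npz')['d']
# max height near each bin-wall (end walls)
Z=np.array([[atd('top',u,v,d[v,u]) for u in range(228,342)] for v in range(138,214)])
for (a,b) in [(-146,-101),(-99,-53),(-50,-4),(-1,44),(47,92)]:
    for (x0,x1) in [(535,560),(680,704)]:
        m=(Z[...,1]*1e3>a)&(Z[...,1]*1e3<b)&(Z[...,0]*1e3>x0)&(Z[...,0]*1e3<x1)&(Z[...,2]<.2)
        print((a,b),(x0,x1),'topz %.1f'%(1e3*np.percentile(Z[...,2][m],95)))
E
```

```text
cmd [ 474.5 -303.2  262.6] yaw -1.75 rot [-3.139e+00  4.800e-02  1.000e-03]
loose c [621.2 -26.5] L 150.0 W 45.9 yawL -1.99 yawW -1.44 lefty -3.5 righty -49.4 backx 696.1 frontx 546.2
r2 c [616.9  21.7] L 149.9 W 47.5 yawL -1.78 yawW -1.47 lefty 45.4 righty -2.0 backx 691.8 frontx 542.0
r3 c [616.6 -75.9] L 150.3 W 48.3 yawL -2.51 yawW -1.41 lefty -51.8 righty -100.1 backx 691.7 frontx 541.5
wideTL (92, 192) shift px [0. 0.] score 1.00 mm [0. 0.]
wideBR (130, 250) shift px [-0.375 -0.125] score 0.88 mm [0.3 0.9]
trayTL (232, 142) shift px [-1.    -0.125] score 0.91 mm [0.4 2.4]
trayTR (337, 143) shift px [0.25 0.  ] score 0.99 mm [-0.  -0.6]
card (316, 102) shift px [6.875 0.875] score 0.20 mm [ -2.6 -16.6]
red (237, 274) shift px [0. 0.] score 1.00 mm [0. 0.]
holder (405, 208) shift px [0. 0.] score 1.00 mm [0. 0.]Traceback (most recent call last):
  File "<stdin>", line 12, in <module>
  File "h.py", line 17, in atd
    d,o=ray(n,u,v); return o+d*D
        ~~~^^^^^^^
  File "h.py", line 11, in ray
    p,M,f=P(n); a=np.array([(u-p['cx'])/f,(v-p['cy'])/f]); s=a.copy()
          ~^^^
  File "h.py", line 7, in P
    p=bot.camera_params(n); r=np.array(p['rotation'],float)
ValueError: time passes only in moves, steps and waits
```

```bash
python3 - <<'E'
from h import *; from trk import shift
for nm,u,v in [('card',291,113),('card2',341,90),('trayTRcorner',338,141),('trayBackMid',285,141),('rightwall',339,200)]:
    print(nm,end=' '); shift('top0','top19',u,v,6,.03,'top')
p,M,f=P('top'); d=np.load('pics/top19.npz')['d']
uu,vv=np.meshgrid(np.arange(228,342),np.arange(138,214))
a=np.stack([(uu-p['cx'])/f,(vv-p['cy'])/f],-1); s=a.copy()
for _ in range(30): s=a/(1+p['k1']*(s**2).sum(-1,keepdims=True))
r=np.stack([s[...,0],-s[...,1],-np.ones(uu.shape)],-1)@M.T
Z=1e3*(np.array(p['xyz'])+r*d[138:214,228:342,None])
for a,b in [(-146,-101),(-99,-53),(-50,-4),(-1,44),(47,92)]:
  print((a,b),['%.1f'%np.percentile(Z[...,2][(Z[...,1]>a)&(Z[...,1]<b)&(Z[...,0]>x0)&(Z[...,0]<x1)&(Z[...,2]<200)],97) for x0,x1 in [(535,560),(680,704)]])
E
```

```text
card (291, 113) shift px [0. 0.] score 1.00 mm [0. 0.]
card2 (341, 90) shift px [0. 0.] score 1.00 mm [0. 0.]
trayTRcorner (338, 141) shift px [0.25 0.  ] score 0.99 mm [-0.  -0.6]
trayBackMid (285, 141) shift px [10.   -5.25] score 0.50 mm [ 12.3 -24.3]
rightwall (339, 200) shift px [ 0.5   -0.125] score 0.98 mm [ 0.3 -1.2]
(-146, -101) ['52.3', '52.0']
(-99, -53) ['51.4', '50.7']
(-50, -4) ['51.3', '51.8']
(-1, 44) ['51.0', '50.6']
(47, 92) ['51.3', '51.0']
```

```bash
python3 -c "
from h import *
st(); print(bot.finish_job())"
```

```text
{'time': 27.9167, 'q': [-0.6108, 0.0297, 1.805, 0.0005, 1.2994, 0.9889], 'tool_pos': [0.4764, -0.3029, 0.2668], 'tcp_rot': [3.1375, -0.0455, 0.0101], 'wrist_force': [1.2565, -0.2224, 1.5386], 'width': 0.0021}
the job is handed in; nothing more can be done
None
```

The narrow bin is in the middle of the tray row, fully home against the back wall. I handed the job in at 27.9 s of the 72 s.

I nudged row_2 and row_1 to the left wall and row_3 and row_4 to the right wall, pushing from inside the bins with no more than about 7.5 N. I then slid the loose bin about 55 mm clear of the wide bin and gripped it across its width. I set its end into the gap, released it, and pushed it in with the shut fingers until it stopped against the back wall at about 6 N.

**Last checks**
- **Loose bin:** its centre is at x ≈ 621 mm, against about 620–622 mm measured for home. It stands between row_2 and row_3.
- **Flatness:** all five bins' tops read 50.6–52.3 mm at both ends, so they stand flat.
- **Bystanders:** the wide bin's far corner, the holder, the card box and the red bin show no image shift.
- **Tray:** patches at its right corner and wall read 0.6–1.2 mm of shift. These include a bin I moved, and the tray corners I read by eye before the bin went in were unchanged. The patches at the tray's back-left corner and mid-back, and at the wide bin's corner beside the loose bin, were no use because bins in them had moved.

**What did not go smoothly**
- While sliding, the loose bin tipped about 21° against the fingers. I eased off and it settled flat before I gripped it.
- Row_2 still sits about 4 mm short of the back wall and the other three about 2 mm short. They stood that way at the start and I left them.
- On the way out the gripper passed about 20 mm above the rods in the holder without touching them.

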